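Clip the dry box shut before the shower

ROBOT

A 6-joint arm with a two-finger parallel gripper is mounted at the origin on the work surface. World frame = base frame: x ahead of the robot, y to its left, z up, the work surface at z = 0. Lengths are in mm, angles in rad, forces in N, time in s.
With the tool pointing down it reaches from about 400 to 925 mm from the base axis. Payload 12.5 kg.
Tool frame: the origin (TCP) lies where the fingers leave the gripper's body, on its centre line; the fingertips stand 78 mm ahead of it and the grasp point (between the pads) lies 59 mm ahead of it; z points along the fingers, y is the direction in which the jaws open and shut (so a half turn about z gives the same grasp; the last joint's range is limited). The gripper opens to 95 mm and grips with 3 to 60 N. Pads are 20 mm wide; open, the fingers measure 119 mm over their backs; the gripper's body (75 mm by 180 mm) begins 59 mm behind the grasp point.
Start: joints at [1.054, 0.491, 1.559, -0, 1.092, -0.106], TCP at [249.571, 573.02, 292.261] pointing down, gripper open.
Joint ranges: [-3.1, 3.1], [-0.84, 2.19], [0.05, 2.79], [-1.13, 4.28], [0.06, 2.93], [-2.69, 2.69]. Speed limits (rad/s): [2.22, 2.22, 2.79, 3.14, 3.14, 3.14].

INTERFACE

Orientations are given as [roll, pitch, yaw] about the fixed x, y, z axes, in that order (R = Rz(yaw) Ry(pitch) Rx(roll)).
In Python, from cell import env, viewer, ticket, search_frame gives the robot as it stands.
- The arm moves only by the shell command python3 -m inch 'ROWS'. ROWS is a JSON object of lists of equal length, an entry for each row: "hand": the opening, from 0 (shut) to 1 (fully open); "delta_pos": the shift along the tool's x, y, z in cm, a list of three; "turn": the turn about the tool's z in rad. A call has 1 to 20 rows; each row shifts and turns the commanded pose from where the row before left it, along the tool's axes as they then stand; what a row does not reach is not made up. A row lasts 1/10 s, in which the tool goes at most 50 mm and 8.59 degrees, less where a joint would pass 70% of its speed; a pose out of reach is approached as far as the arm can. A call is refused whole if a number of a shift passes 5 or a number of a turn 0.15, either way. A call with a gripper value outside its range is refused whole. The fingers move at their own pace and stop on an object; the grip force is fixed at half the most. Time passes only in rows, so rows that do not move let the fingers close. It gives the time, the measured TCP pose, the force and the opening at its end, in the units of the state.
- env.state(): the state, without advancing time (a new reading comes with each control period).
- viewer.read_camera(name): name is "scene" or "top" or "wrist"; returns (picture, depth): 400x640x3 uint8, blue, green, red; 400x640 float32, mm along the optical axis (not along the pixel's ray), 0 where there is no reading.
- viewer.get_calibration(name): a dict with "fx", "fy", "cx", "cy" (pixels), "T" (4x4, takes a point from camera to world coordinates). Camera axes: x right, y down, z forward; pixel columns grow to the right and rows downward; lengths in mm; the calibration is good to about 2 mm. A picture is of the moment at which its call begins: read the wrist's pose just before it. get_calibration takes no time and is no camera call; for the wrist camera it gives the pose at the moment of the call.
- ticket.job_done(): hands the job in, once; it reports no verdict.
Trained networks look in the newest picture that a camera, given by its name, has taken for a name from the list of things; names that differ only in an ending like _2 or _b are one class to them, and where a whole thing is asked for, a point or a joint stands for the part that bears it (a point fixed in the world has none). Each returns a list of dicts, best first, with "p" (0 to 1); they miss things now and then, are a little off and sometimes report something else, mostly with a low value. They report only what shows in the picture. A call takes as long as a camera call. They do not tell look-alikes from the thing itself.
- search_frame(camera, label): "centre" ([column, row] in pixels, amid what is visible of it).
The state is a dict: "t": time; "joints": joint angles; "qvel": joint speeds; "tau": joint torques, N m; "eef_pos": TCP position; "tcp_rot": TCP orientation; "ft_force": force on the tool from outside, world axes, zero at the start; "moment": the same for the moment, N m; "opening": opening from 0.0 (shut) to 1.0 (fully open).
Only numpy, scipy, OpenCV 4.12 (cv2) and the standard library are available. Lean on these libraries where they do the work, as an engineer would, in place of code of your own. Each camera call takes 0.05 s, during which the arm holds its last target.

TASK

Shut the dry box that holds the hearing aid case: set the loose lid on it so that it sits flat and flush all round, and only then flip all four clips on the lid's sides fully down. Leave the other things on the shelf where they are.

Things in the scene. Friction and masses are not known exactly. Their poses are not given: they have to be found in the camera images.
- dry_box: Grey plastic open-topped snap-lock box, fixed to the shelf: 130 (its x) x 100 (its y) x 64 mm high, walls and floor 5 mm, so the mouth is 120 x 90 mm. Origin at the centre of its underside, on the shelf, z up. The grey hearing aid case lies inside it, wholly below 40 mm.
- lid: White lid, 260 g, right way up. Origin: centre of its underside, z up. Heights from there: lip 115 (x) x 85 (y) mm, 0 to 8 mm (lowest 3 mm: 111 x 81), drops into the box's mouth with 2.5 mm to spare per side; plate 130 x 100 mm, 8 to 14 mm, rests on the rim; central grip bar 70 mm long (x), 18 mm thick (y), 14 to 46 mm. Fits also after a half turn. Seated: origin 56 mm above the shelf.
- tumbler: White ceramic tumbler, 76 mm across, 95 mm high; origin at the centre of its underside. A bystander.
- jar: Clear glass jar with twist cap, 72 mm across, 85 mm high; origin at the centre of its underside. A bystander.
- comb: Beige plastic comb, 150 (x) x 25 (y) x 6 mm, lying flat between box and lid; origin at the centre of its underside. A bystander.
- nail_file: Aluminium nail file with black handle, 158 (x) x 17 x 7 mm, lying flat; origin at the centre of its underside. A bystander.
- wash_bottle: White plastic bottle, 60 mm across, 150 mm high; origin at the centre of its underside. A bystander.
- soap_dish: White ceramic dish 110 (x) x 80 (y) mm with a bar of soap, 36 mm high in all; origin at the centre of its underside. A bystander.
- clip_px (a joint): Grey clip, middle of the lid's +x edge: flap 44 mm wide, 36 mm from hinge to end, 4 mm thick. Hinge line level along that edge, 70 mm out from the lid's origin, 11 mm above it. Rad: 0 = straight out level, negative = tilted up (as it starts), 1.57 = straight down by the box wall (its stop, 3 mm off the wall). Stiff (0.03 N m friction, no spring): stays where left; a fingertip pushes its outer end down with 1 to 2 N, then in to the stop.
- clip_py (a joint): Grey clip, middle of the lid's +y edge: flap 44 mm wide, 36 mm from hinge to end, 4 mm thick. Hinge line level along that edge, 55 mm out from the lid's origin, 11 mm above it. Rad: 0 = straight out level, negative = tilted up (as it starts), 1.57 = straight down by the box wall (its stop, 3 mm off the wall). Stiff (0.03 N m friction, no spring): stays where left; a fingertip pushes its outer end down with 1 to 2 N, then in to the stop.
- clip_nx (a joint): Grey clip, middle of the lid's -x edge: flap 44 mm wide, 36 mm from hinge to end, 4 mm thick. Hinge line level along that edge, 70 mm out from the lid's origin, 11 mm above it. Rad: 0 = straight out level, negative = tilted up (as it starts), 1.57 = straight down by the box wall (its stop, 3 mm off the wall). Stiff (0.03 N m friction, no spring): stays where left; a fingertip pushes its outer end down with 1 to 2 N, then in to the stop.
- clip_ny (a joint): Grey clip, middle of the lid's -y edge: flap 44 mm wide, 36 mm from hinge to end, 4 mm thick. Hinge line level along that edge, 55 mm out from the lid's origin, 11 mm above it. Rad: 0 = straight out level, negative = tilted up (as it starts), 1.57 = straight down by the box wall (its stop, 3 mm off the wall). Stiff (0.03 N m friction, no spring): stays where left; a fingertip pushes its outer end down with 1 to 2 N, then in to the stop.
Not all that is in view belongs to the job. Of the things shaped like the lid, the white one is meant. Of the things that look like the dry_box, the larger one is meant.

How it is judged:
By the outcome, as a careful person would: the job done as asked, in the order asked, and still so for the second after the job is handed in, with the robot touching nothing.
It also fails if it takes over 56 s, if anything falls off the work surface, if the arm or the gripper's body presses on something with over 40 N, if the wrist force passes 120 N, or if a joint passes its speed limit or range.

## Working session

There is one attempt and no reset: what is moved stays moved. The work goes in short steps, Python scripts to look and compute and a shell command to move; the robot and the scene stay as the last step left them, time stands still between calls to the robot, and variables do not carry over. Pictures are saved under pics/ and viewed, and the job is handed in when it is done.

```bash
ls; mkdir -p pics; cat > look.py <<'E'
from cell import env, viewer, ticket, search_frame
import numpy as np, cv2
def snap(n,f):
    p,d=viewer.read_camera(n); cv2.imwrite('pics/'+f+'.png',p); np.save('pics/'+f+'.npy',d)
    np.savez('pics/'+f+'_c.npz',**{k:np.array(v) for k,v in viewer.get_calibration(n).items()})
    return p,d
def cloud(f):
    d=np.load('pics/'+f+'.npy'); c=np.load('pics/'+f+'_c.npz')
    v,u=np.mgrid[0:400,0:640]
    X=np.stack([(u-c['cx'])/c['fx']*d,(v-c['cy'])/c['fy']*d,d],-1)
    T=c['T']; return X@T[:3,:3].T+T[:3,3]
E
python3 - <<'E'
from look import *
print(env.state())
for n in ['scene','top','wrist']:
    p,d=snap(n,n+'0'); 
for n in ['top']:
    X=cloud(n+'0')
    for l in ['lid','dry_box','clip_px','comb']:
        for r in search_frame(n,l)[:4]:
            u,v=map(int,r['centre']); print(l,r,X[v,u].round())
print(np.load('pics/top0_c.npz')['T'].round(2))
E
```

```text
pics
{'t': 0.0, 'joints': array([ 1.05439232e+00,  4.91619339e-01,  1.55945071e+00, -3.01091208e-05,
        1.09169097e+00, -1.05582718e-01]), 'qvel': array([ 0.00141793,  0.00119615,  0.00018828, -0.00051879, -0.00160793,
       -0.00061157]), 'tau': array([ 4.71918065e-04, -6.12631917e+01, -2.58193821e+01,  6.92681805e-02,
        4.80917317e-02, -8.65695006e-05]), 'eef_pos': array([249.50029297, 572.87445937, 291.62412146]), 'tcp_rot': array([-3.14042798e+00, -9.65755328e-05,  2.73078521e+00]), 'ft_force': array([-0.83792839, -0.3351492 , -0.79982066]), 'moment': array([0.04420749, 0.00805766, 0.07482755]), 'opening': 1.0010587848764327}
lid {'centre': [233.1, 142.5], 'p': 0.85} [732. 247.  45.]
lid {'centre': [449.7, 270.8], 'p': 0.68} [ 385. -346.   45.]
lid {'centre': [453.1, 154.5], 'p': 0.51} [ 705. -370.   37.]
dry_box {'centre': [270.4, 202.9], 'p': 0.77} [569. 144.   4.]
dry_box {'centre': [278.4, 291.0], 'p': 0.57} [321. 114.   8.]
clip_px {'centre': [243.6, 165.7], 'p': 0.76} [674. 223.  14.]
clip_px {'centre': [417.4, 260.7], 'p': 0.66} [ 410. -269.   13.]
clip_px {'centre': [359.8, 161.5], 'p': 0.45} [ 685. -108.   26.]
comb {'centre': [320.4, 194.7], 'p': 0.83} [593.   2.   4.]
[[ 1.00000e-02 -9.90000e-01  1.30000e-01  4.25720e+02]
 [-1.00000e+00 -1.00000e-02  1.00000e-02 -2.34000e+01]
 [-1.00000e-02 -1.30000e-01 -9.90000e-01  1.06866e+03]
 [ 0.00000e+00  0.00000e+00  0.00000e+00  1.00000e+00]]
```

View pics/top0.png

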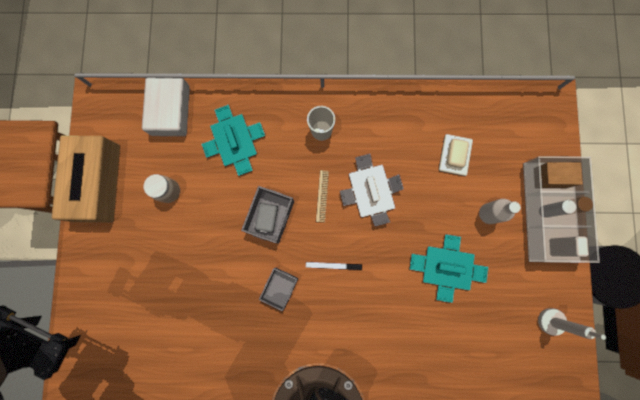

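View pics/scene0.png

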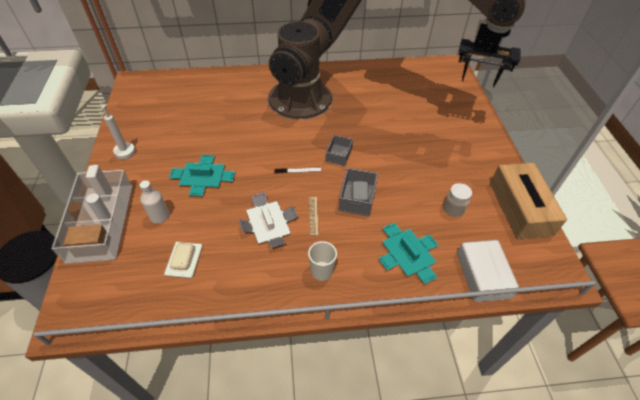

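View pics/wrist0.png

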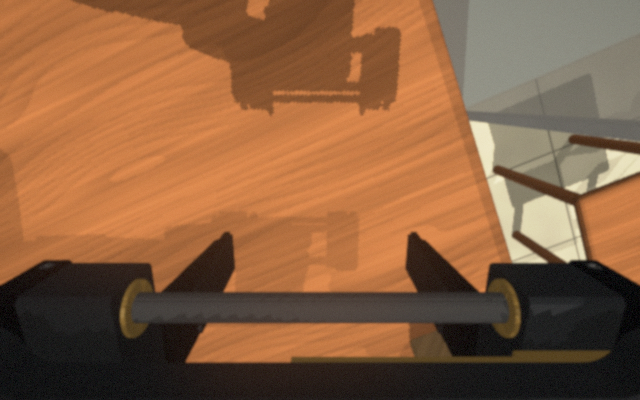

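Top view: the white lid is at about (372,191), and teal look-alike lids are at (233,141) and (449,270). The large box with the case inside is at (268,215), and the small look-alike box is at (279,289). The comb is at (322,195), the tumbler at (320,122) and the nail file at (334,266). I choose the white lid and the larger box. Next I'll take a close crop and measure both.

```bash
cat > meas.py <<'E'
from look import *
def rect(P):
    r=cv2.minAreaRect(P.astype(np.float32)); return [np.round(x,2) for x in r]
E
python3 - <<'E'
from meas import *
p=cv2.imread('pics/top0.png'); X=cloud('top0')
cv2.imwrite('pics/crop0.png',cv2.resize(p[140:310,230:420],None,fx=4.2,fy=3.5,interpolation=cv2.INTER_CUBIC)[:600,:800])
def sel(u0,u1,v0,v1,z0,z1):
    Y=X[v0:v1,u0:u1].reshape(-1,3); C=p[v0:v1,u0:u1].reshape(-1,3)
    m=(Y[:,2]>z0)&(Y[:,2]<z1); return Y[m],C[m]
print('bar',end=' ');Y,_=sel(340,408,150,228,36,55);print(len(Y),rect(Y[:,:2]),Y.mean(0),np.median(Y[:,2]))
Y,C=sel(340,408,150,228,8,25);m=C.min(1)>150;print('plate',m.sum(),rect(Y[m][:,:2]),np.median(Y[m][:,2]))
Y,_=sel(235,300,180,250,55,75);print('rim',len(Y),rect(Y[:,:2]),Y.mean(0),np.median(Y[:,2]))
Y,_=sel(250,305,260,320,25,75);print('small',len(Y),rect(Y[:,:2]),np.median(Y[:,2]))
Y,_=sel(340,408,150,228,19,36);m=Y[:,2]>19;print('clip pts',Y[m][::6].round())
Y,_=sel(300,450,100,240,-30,5);print('table',np.median(Y[:,2]))
E
```

```text
bar 184 [array([ 612.96, -178.14]), array([70.32, 91.44]), np.float64(16.06)] [ 603.85104486 -147.27744342   45.10971966] 45.59993913096986
plate 1339 [array([ 603.97, -144.41]), array([136.61, 105.85]), np.float64(15.02)] 14.221837024171009
rim 356 [array([527.44, 144.53]), array([100.58, 130.86]), np.float64(70.97)] [528.79690379 144.77572134  62.89150276] 63.33319697275931
small 248 [array([329.16, 110.85]), array([73.3 , 94.24]), np.float64(65.58)] 43.51821587455004
clip pts [[ 705. -130.   29.]
 [ 703. -128.   27.]
 [ 700. -116.   27.]
 [ 701. -134.   24.]
 [ 696. -111.   31.]
 [ 697. -128.   26.]
 [ 694.  -99.   28.]
 [ 693. -116.   29.]
 [ 695. -134.   23.]
 [ 690. -105.   29.]
 [ 692. -122.   25.]
 [ 693. -140.   21.]
 [ 689. -111.   24.]
 [ 689. -128.   24.]
 [ 686. -100.   23.]
 [ 686. -120.   23.]
 [ 684. -100.   21.]
 [ 683. -117.   24.]
 [ 680. -100.   25.]
 [ 682. -126.   19.]
 [ 675. -106.   19.]
 [ 645. -216.   33.]
 [ 642. -202.   20.]
 [ 639. -216.   35.]
 [ 637. -209.   29.]
 [ 635. -204.   24.]
 [ 633. -199.   19.]
 [ 631. -213.   32.]
 [ 630. -199.   21.]
 [ 628.
[... 453 characters left out ...]
]
 [ 588. -138.   29.]
 [ 586.  -75.   20.]
 [ 583.  -67.   19.]
 [ 580.  -64.   24.]
 [ 577.  -64.   23.]
 [ 574.  -66.   23.]
 [ 571.  -69.   22.]
 [ 569.  -67.   21.]
 [ 569. -153.   22.]
 [ 566.  -75.   20.]
 [ 564. -156.   20.]
 [ 533. -153.   19.]
 [ 530. -175.   22.]
 [ 528. -175.   22.]
 [ 525. -161.   20.]
 [ 525. -178.   21.]
 [ 522. -150.   21.]
 [ 521. -166.   26.]
 [ 522. -183.   28.]
 [ 519. -153.   21.]
 [ 518. -168.   30.]
 [ 519. -185.   30.]
 [ 516. -155.   25.]
 [ 516. -171.   29.]
 [ 513. -147.   26.]
 [ 513. -163.   27.]
 [ 513. -179.   33.]
 [ 510. -150.   26.]
 [ 510. -165.   32.]
 [ 510. -182.   30.]
 [ 507. -162.   34.]
 [ 504. -157.   33.]]
table 0.29998369660518165
```

```bash
python3 - <<'E'
from meas import *
for n in['wrist']:
    c=viewer.get_calibration(n);print(c)
E
```

```text
{'fx': 336.1822568445628, 'fy': 336.1822568445628, 'cx': 319.79344395444764, 'cy': 200.0441951928846, 'T': array([[ 3.99281639e-01,  8.80324580e-01,  2.56130448e-01,
         1.76234614e+02],
       [ 9.16828321e-01, -3.83372480e-01, -1.11585710e-01,
         6.04823553e+02],
       [-3.82782266e-05,  2.79381774e-01, -9.60180099e-01,
         3.83930469e+02],
       [ 0.00000000e+00,  0.00000000e+00,  0.00000000e+00,
         1.00000000e+00]])}
```

View pics/crop0.png

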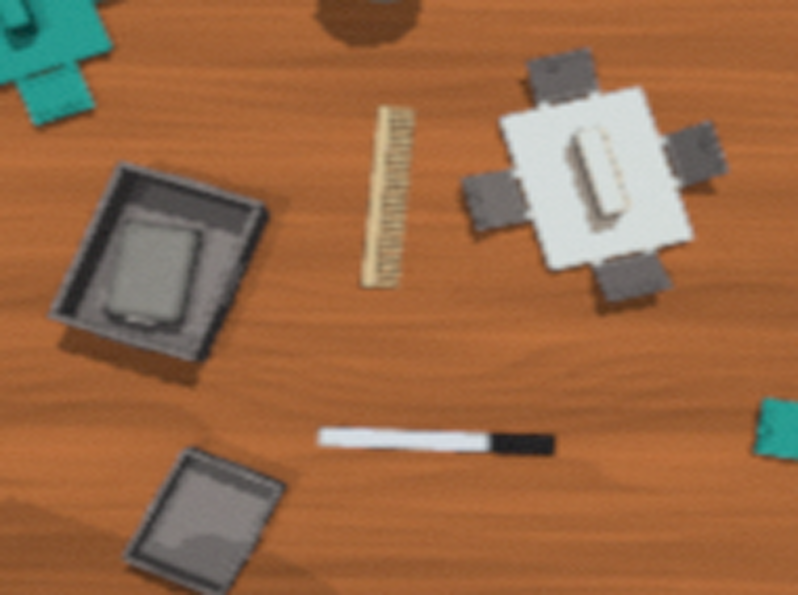

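The crop confirms it: white lid with grey clips, and the large box with the case inside. Lid is near (604,-145) with its x axis at about 15°, box near (527,144) at about -19°. Both fit the stated sizes and heights. I'll turn the tool and hover over the lid.

```bash
python3 -m inch '{"hand":[0.55,0.55,0.55,0.55,0.55],"delta_pos":[[0,0,0],[0,0,0],[0,0,0],[0,0,0],[0,0,0]],"turn":[-0.135,-0.135,-0.135,-0.135,-0.135]}'; python3 -m inch '{"hand":[0.55,0.55,0.55,0.55,0.55,0.55,0.55,0.55,0.55,0.55,0.55,0.55,0.55,0.55,0.55,0.55,0.55,0.55,0.55],"delta_pos":[[-0.92,-4.62,0],[-0.92,-4.62,0],[-0.92,-4.62,0],[-0.92,-4.62,0],[-0.92,-4.62,0],[-0.92,-4.62,0],[-0.92,-4.62,0],[-0.92,-4.62,0],[-0.92,-4.62,0],[-0.92,-4.62,0],[-0.92,-4.62,0],[-0.92,-4.62,0],[-0.92,-4.62,0],[-0.92,-4.62,0],[-0.92,-4.62,0],[-0.92,-4.62,0],[-0.92,-4.62,0],[0,0,0],[0,0,0]],"turn":[0,0,0,0,0,0,0,0,0,0,0,0,0,0,0,0,0,0,0]}'
python3 - <<'E'
from meas import *
s=env.state();print(s['eef_pos'],s['tcp_rot'],s['joints'],s['opening'])
snap('wrist','w1')
E
```

```text
t: 0.85
eef_pos: [249.6, 573.0, 292.2]
tcp_rot: [3.142, 0.0, -2.872]
ft_force: [0.2, -0.0, 0.5]
opening: 0.635
t: 2.75
eef_pos: [605.5, -145.0, 291.6]
tcp_rot: [3.141, -0.001, -2.879]
ft_force: [-0.5, 1.0, -0.9]
opening: 0.553
[ 605.49050812 -145.00821438  291.6017373 ] [ 3.14081057e+00 -7.34694330e-04 -2.87911241e+00] [-3.41175748e-01  4.88392581e-01  1.56533073e+00  2.55956558e-04
  1.08891816e+00 -2.17457077e+00] 0.5533562426364278
```

View pics/w1.png

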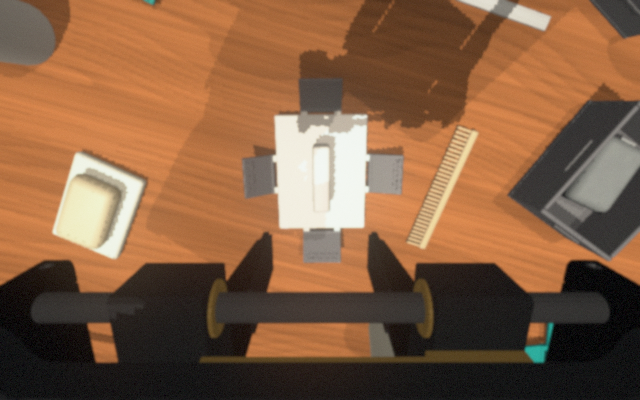

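The white lid lies square below the tool at about (321,170), with its bar at (321,178). The comb is to the right at (445,187) and the soap dish to the left. Next I'll measure it in the tool frame.

```bash
cat >> meas.py <<'E'
def plane_edges(f,z,mask):
    "back-project mask pixels onto plane z"
    c=np.load('pics/'+f+'_c.npz'); v,u=np.nonzero(mask); T=c['T']
    D=np.stack([(u-c['cx'])/c['fx'],(v-c['cy'])/c['fy'],np.ones(len(u))],-1)@T[:3,:3].T
    return (T[:3,3]+D*((z-T[2,3])/D[:,2])[:,None])[:,:2]
def tool(xy,s):
    y=s['tcp_rot'][2]; d=np.asarray(xy)-s['eef_pos'][:2]
    return d@np.array([[np.cos(y),np.sin(y)],[np.sin(y),-np.cos(y)]]).T
E
python3 - <<'E'
from meas import *
s=env.state(); X=cloud('w1'); p=cv2.imread('pics/w1.png')
roi=np.zeros((400,640),bool); roi[60:275,230:415]=1
pl=roi&(np.abs(X[...,2]-14)<6)&(p.min(2)>150)
k,l,st,_=cv2.connectedComponentsWithStats(pl.astype(np.uint8)); i=1+st[1:,4].argmax(); print(st[i])
P=X[l==i][:,:2]; r=rect(P); print('plate',r,tool(r[0],s),np.median(X[l==i][:,2]), 'yaw tool',np.degrees(s['tcp_rot'][2]))
b=roi&(np.abs(X[...,2]-46)<5); k,l,st,_=cv2.connectedComponentsWithStats(b.astype(np.uint8)); i=1+st[1:,4].argmax()
P=X[l==i][:,:2]; r=rect(P); print('bar',st[i],r,tool(r[0],s),np.median(X[l==i][:,2]))
Q=X[roi&(p.max(2)<140)&(X[...,2]>10)]; t=tool(Q[:,:2],s)
for n,m in dict(px=t[:,0]>60,nx=t[:,0]<-60,py=t[:,1]>50,ny=t[:,1]<-50).items(): print(n,m.sum(),t[m].min(0),t[m].max(0),Q[m][:,2].min(),Q[m][:,2].max())
E
```

```text
[ 272  112   99  121 8566]
plate [array([ 603.52, -141.93]), array([136.96, 108.73]), np.float64(15.95)] [1.17047545 2.47589634] 13.744373561502726 yaw tool -164.88628175077008
bar [ 312  146   18   67 1148] [array([ 602.43, -143.2 ]), array([70.06, 17.65]), np.float64(15.54)] [2.55390689 1.53402722] 45.49504715275495
px 1485 [ 68.89736585 -21.04201386] [102.18691827  23.00906573] 11.00993998196526 383.7428611617006
nx 322 [-95.26837913 -17.83327811] [-64.45799246  23.45201438] 10.77193603009465 28.673857656340772
py 23 [-9.12640497 53.91801294] [25.19540291 87.45699223] 11.322217062383288 22.2584983304929
ny 1162 [-19.35757606 -80.38390747] [ 23.97510595 -50.08747976] 10.767020559207083 36.96806975406628
```

```bash
python3 -m inch '{"hand":[0.55,0.55,0.55,0.55,0.55,0.55,0.55],"delta_pos":[[0.2,0.18,0],[0,0,4],[0,0,4.5],[0,0,4.5],[0,0,4],[0,0,2.6],[0,0,0]],"turn":[-0.008,0,0,0,0,0,0]}'; python3 -m inch '{"hand":[0,0,0,0,0,0,0],"delta_pos":[[0,0,0],[0,0,0],[0,0,0],[0,0,0],[0,0,0],[0,0,0],[0,0,0]],"turn":[0,0,0,0,0,0,0]}'
```

```text
t: 3.5
eef_pos: [602.5, -141.5, 94.3]
tcp_rot: [3.14, -0.002, -2.867]
ft_force: [0.0, 0.9, -0.1]
opening: 0.547
t: 4.2
eef_pos: [603.4, -143.1, 96.7]
tcp_rot: [-3.141, 0.001, -2.869]
ft_force: [-0.5, 1.2, 6.1]
opening: 0.189
```

```bash
python3 -m inch '{"hand":[0,0,0,0,0,0],"delta_pos":[[0,0,-2],[0,0,-4],[0,0,-4],[0,0,-4],[0,0,-2],[0,0,0]],"turn":[0,0,0,0,0,0]}'
python3 - <<'E'
from meas import *
from scipy.optimize import least_squares
snap('top','t2');snap('wrist','w2');snap('scene','s2');s=env.state();print(s['eef_pos'],np.degrees(s['tcp_rot']),s['opening'])
def fitrim(Y):
    # points on rim: distance to ring mid-line rect (125x95) within 2.5
    def f(q):
        c,sn=np.cos(q[2]),np.sin(q[2]); d=Y-q[:2]
        x=np.abs(d[:,0]*c+d[:,1]*sn)-62.5; y=np.abs(-d[:,0]*sn+d[:,1]*c)-47.5
        sd=np.where((x>0)&(y>0),np.hypot(x,y),np.maximum(x,y))
        return np.maximum(np.abs(sd)-2.0,0)
    q=least_squares(f,[527,144,np.radians(-19)],loss='soft_l1').x
    return q[:2],np.degrees(q[2]),len(Y),f(q).mean()
for n in['top0','t2','scene0','s2','w1']:
    X=cloud(n); m=(np.abs(X[...,2]-63.5)<5)&(np.hypot(X[...,0]-527,X[...,1]-144)<100)
    if m.sum()>30: print(n,*fitrim(X[m][:,:2]),np.median(X[m][:,2]),rect(X[m][:,:2]))
# lid in hand in top
X=cloud('t2');p=cv2.imread('pics/t2.png')
zl=s['eef_pos'][2]-81
m=(np.abs(X[...,2]-zl)<8)&(np.hypot(X[...,0]-603,X[...,1]+143)<130)
m2=m&(p.min(2)>140)
print(zl,m2.sum(),rect(X[m2][:,:2]),np.median(X[m2][:,2]))
c=p[130:260,300:460];cv2.imwrite('pics/t2c.png',cv2.resize(c,None,fx=4,fy=4))
E
```

```text
t: 4.8
eef_pos: [603.7, -143.2, 258.8]
tcp_rot: [-3.139, 0.004, -2.869]
ft_force: [-0.2, 0.6, -2.2]
opening: 0.183
[ 602.70050874 -142.92492889  254.45831951] [ 1.79911940e+02 -1.16600295e-01 -1.64407611e+02] 0.18931044589216384
top0 [527.64624671 144.18148207] -18.914233601182396 328 0.09391031182792446 63.52338430016965 [array([527.84, 144.39]), array([100.56, 130.03]), np.float64(70.96)]
t2 [527.69346417 144.17178674] -18.894338338279333 320 0.06650269901548408 63.45297515110451 [array([527.74, 144.15]), array([100.01, 129.73]), np.float64(71.17)]
scene0 [528.19422644 143.37141538] -18.91869163543859 240 0.27721946795241675 63.89876076211527 [array([527.56, 143.69]), array([ 99.58, 134.39]), np.float64(70.83)]
s2 [528.34775943 143.23602946] -18.84047346102635 242 0.33408086449301155 64.07859582126093 [array([527.76, 143.37]), array([ 99.94, 135.91]), np.float64(71.11)]
w1 [526.90660487 143.47510838] -18.81636478245192 1880 0.08962841890302958 62.977664687140475 [array([527.24, 143.58]), array([101.66, 129.22]), np.float64(71.19)]
173.4583195121716 11 [array([651.13, -84.43]), array([ 6.92, 10.33]), np.float64(72.09)] 176.90142688682454
```

View pics/t2c.png

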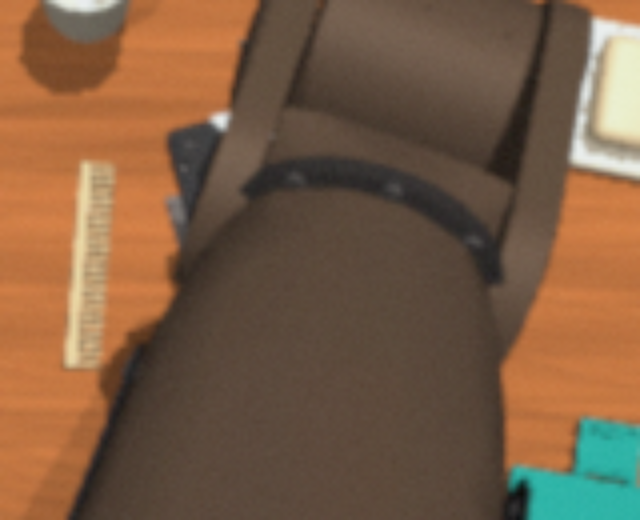

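View pics/w2.png

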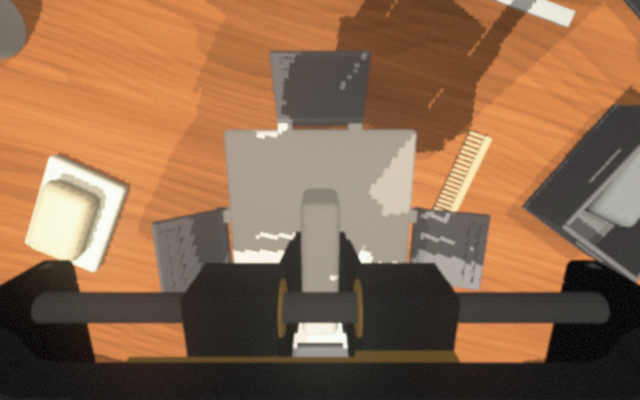

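The lid is in hand and level-looking, plate edge at row 130, bar at (321,250). The three cameras agree on the box to about 1 mm. Next: the lid's offset and tilt in the hand.

```bash
cat >> meas.py <<'E'
def lidhand(f,s):
    X=cloud(f); p=cv2.imread('pics/'+f+'.png')
    t=tool(X[...,:2].reshape(-1,2),s).reshape(400,640,2); h=X[...,2]-s['eef_pos'][2]
    m=(np.abs(h+82)<9)&(np.abs(t[...,1])<60)&(t[...,0]>0)&(t[...,0]<75)&(p.min(2)>90)
    k,l,st,_=cv2.connectedComponentsWithStats(m.astype(np.uint8)); m=l==1+st[1:,4].argmax()
    A=np.c_[t[m],np.ones(m.sum())]; q=np.linalg.lstsq(A,h[m],rcond=None)[0]
    print('n',m.sum(),'plane tilt deg x,y',np.degrees(q[:2]),'h0',q[2])
    a=t[m]; e=[]
    ys=np.arange(-40,41,8.)
    top=[np.percentile(a[np.abs(a[:,1]-y)<4,0],99) for y in ys]
    pf=np.polyfit(ys,top,1); print('x edge',pf[1],'slope deg',np.degrees(np.arctan(pf[0])))
    xs=np.arange(25,60,5.)
    for sg in(1,-1): print('y edge',sg,[round(float(np.percentile(sg*a[np.abs(a[:,0]-x)<2.5,1],99)),1) for x in xs])
E
python3 - <<'E'
from meas import *
lidhand('w2',env.state())
E
```

```text
n 19976 plane tilt deg x,y [-0.03548614  0.06105482] h0 -82.5096644612731
x edge 67.51087449136658 slope deg -1.19890327074012
y edge 1 [50.5, 49.0, 48.8, 48.9, 48.8, 48.8, 49.1]
y edge -1 [48.9, 48.1, 48.0, 48.0, 48.0, 48.0, 48.0]
```

```bash
python3 - <<'E'
from meas import *
s=env.state(); p=cv2.imread('pics/w2.png'); g=p.mean(2); X=cloud('w2')
def at(u,v,h):
    m=np.zeros((400,640),bool);m[v,u]=1
    return tool(plane_edges('w2',s['eef_pos'][2]+h,m)[0],s)
for u in (235,250,320,335,385,405):
    col=g[115:145,u]; v=115+int(np.argmax(np.abs(np.diff(col)))); print(u,v,at(u,v,-82.0).round(1),col[8:22].round(),(X[v-3:v+5,u,2]-s['eef_pos'][2]).round())
for v in (150,170,190):
    for a,b in((215,245),(395,430)):
        r=g[v,a:b]; u=a+int(np.argmax(np.abs(np.diff(r)))); print(v,u,at(u,v,-82.0).round(1))
# bar top ends
m=(np.abs(X[...,2]-s['eef_pos'][2]+49)<6); m[:,:295]=0;m[:,350:]=0;m[270:]=0
t=tool(X[m][:,:2],s);print('bar',t.min(0),t.max(0),np.median(X[m][:,2])-s['eef_pos'][2])
E
```

```text
235 129 [ 66.6 -42.6] [134. 139. 139. 134. 132. 132. 137. 144. 150. 155. 155. 156. 158. 160.] [-254. -256. -257. -256.  -84.  -84.  -84.  -82.]
250 132 [ 65.1 -35.1] [133. 136. 135. 135. 138. 141. 143. 147. 150. 151. 157. 159. 156. 159.] [-255.  -85.  -83.  -83.  -81.  -81.  -83.  -83.]
320 128 [67.1  0.7] [ 79.  77.  80.  82.  87.  97. 118. 139. 147. 154. 157. 159. 156. 158.] [ -84. -256. -256. -256. -256.  -84.  -83.  -84.]
335 128 [67.1  8.3] [ 79.  79.  85.  92. 101. 108. 126. 140. 149. 153. 156. 156. 157. 158.] [ -84. -256. -256. -257. -256.  -85.  -83.  -83.]
385 129 [66.6 33.8] [ 82.  81.  86.  86.  87.  98. 116. 136. 148. 157. 153. 154. 159. 157.] [-256. -256. -258. -256.  -84.  -84.  -83.  -83.]
405 129 [66.6 44. ] [ 82.  80.  78.  81.  82.  94. 114. 137. 149. 152. 154. 157. 157. 157.] [-257. -256. -255. -256.  -84.  -84.  -82.  -82.]
150 224 [ 56.  -49.1]
150 414 [56.  49.4]
170 227 [ 45.4 -48.3]
170 412 [45.4 49.2]
190 227 [ 34.6 -49.2]
190 411 [34.6 49.5]
bar [  2.58983935 -11.2547607 ] [36.20911918 14.36996131] -50.77856871346481
```

```bash
python3 -m inch '{"hand":[0,0,0,0,0],"delta_pos":[[0,0,0],[0,0,0],[0,0,0],[0,0,0],[0,0,0]],"turn":[0.12,0.12,0.12,0.12,0.12]}'; python3 -m inch '{"hand":[0,0,0,0,0,0,0,0,0],"delta_pos":[[2.3,3.5,0],[2.3,3.5,0],[2.3,3.5,0],[2.3,3.5,0],[2.3,3.5,0],[2.3,3.5,0],[2.3,3.5,0],[0,0,0],[0,0,0]],"turn":[0,0,0,0,0,0,0,0,0]}'; python3 - <<'E'
from meas import *
snap('wrist','w3');s=env.state();print(s['eef_pos'],np.degrees(s['tcp_rot'][2]))
snap('top','t3');s2=env.state();print(s2['eef_pos'],np.degrees(s2['tcp_rot'][2]))
snap('scene','s3');s2=env.state();print(s2['eef_pos'],np.degrees(s2['tcp_rot'][2]))
print(tool([528.1,143.6],s2))
lidhand('w3',s)
E
```

```text
t: 5.45
eef_pos: [602.8, -142.9, 253.9]
tcp_rot: [3.141, -0.004, 2.809]
ft_force: [-0.3, -0.5, -1.8]
opening: 0.184
t: 6.35
eef_pos: [529.2, 141.4, 254.7]
tcp_rot: [-3.14, -0.002, 2.816]
ft_force: [-0.2, -0.5, -3.0]
opening: 0.193
[529.5374107  140.56944089 254.96531209] 161.25711184611367
[529.75680418 140.0597318  255.19584099] 161.19489255472206
[529.88488072 139.78545297 255.42332267] 161.1536658934714
[2.92140774 3.0334708 ]
n 20786 plane tilt deg x,y [-0.03074873 -0.04921558] h0 -83.15745967290695
x edge 69.47466524397849 slope deg -0.09960439587712197
y edge 1 [53.7, 48.3, 48.2, 48.2, 48.1, 48.0, 48.3]
y edge -1 [51.3, 49.0, 48.9, 48.9, 48.8, 48.8, 48.9]
```

View pics/s3.png

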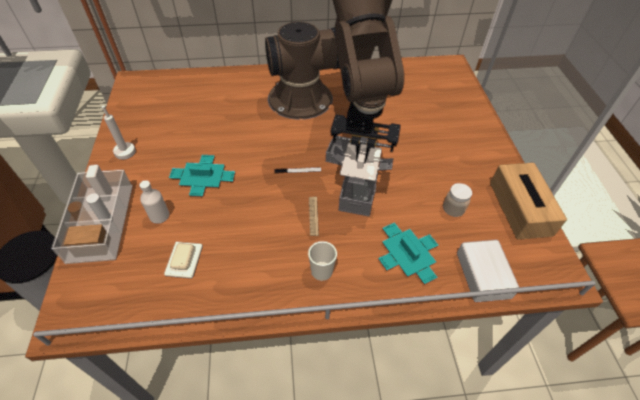

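The scene shows the lid over the big box at about (360,175). The arm is still settling, so I'll correct by about (2.9, 3.0) mm and lower part way.

```bash
python3 -m inch '{"hand":[0,0,0,0,0,0],"delta_pos":[[0.29,0.3,2.2],[0,0,2.5],[0,0,2.0],[0,0,0],[0,0,0],[0,0,0]],"turn":[0,0,0,0,0,0]}'; python3 - <<'E'
from meas import *
s=env.state();print(s['eef_pos'],np.degrees(s['tcp_rot']),s['ft_force'])
snap('wrist','w4');s=env.state();print(s['eef_pos'],np.degrees(s['tcp_rot'][2]),tool([528.1,143.6],s))
lidhand('w4',s)
E
```

```text
t: 7.1
eef_pos: [528.5, 144.1, 190.2]
tcp_rot: [3.141, 0.001, 2.813]
ft_force: [0.4, -0.4, -1.7]
opening: 0.192
[528.49079405 144.09520708 190.22228691] [1.79957616e+02 7.69155025e-02 1.61174811e+02] [ 0.41624572 -0.38070889 -1.72627727]
[528.40154918 144.21719388 190.28919379] 161.18450637556757 [ 0.08637661 -0.68146847]
n 20784 plane tilt deg x,y [-0.19319908  0.03665219] h0 -83.16079721810584
x edge 69.25642919393108 slope deg -0.004843417519739571
y edge 1 [54.1, 48.5, 48.6, 48.5, 48.5, 48.4, 48.3]
y edge -1 [49.8, 48.7, 48.5, 48.7, 48.6, 48.7, 48.6]
```

View pics/w4.png

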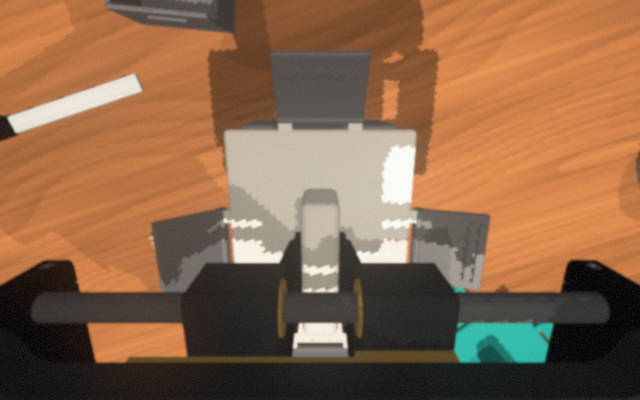

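```bash
python3 -m inch '{"hand":[0,0,0,0,0,0,0],"delta_pos":[[0,-0.05,1.2],[0,0,1.2],[0,0,0.5],[0,0,0.3],[0,0,0.2],[0,0,0],[0,0,0]],"turn":[0,0,0,0,0,0,0]}'
```

```text
t: 7.85
eef_pos: [527.9, 144.1, 155.4]
tcp_rot: [3.141, 0.0, 2.814]
ft_force: [0.2, 0.4, -2.0]
opening: 0.186
```

```bash
python3 -m inch '{"hand":[0,0,0,0,0],"delta_pos":[[0,0,0.15],[0,0,0.1],[0,0,0.1],[0,0,0],[0,0,0]],"turn":[0,0,0,0,0]}'
```

```text
t: 8.35
eef_pos: [527.8, 144.1, 152.6]
tcp_rot: [3.141, 0.001, 2.814]
ft_force: [-4.1, -0.9, 9.0]
opening: 0.184
```

```bash
python3 -m inch '{"hand":[0,0,0],"delta_pos":[[0,0,0.1],[0,0,0],[0,0,0]],"turn":[0,0,0]}'
```

```text
t: 8.65
eef_pos: [527.8, 144.1, 152.6]
tcp_rot: [3.141, 0.001, 2.814]
ft_force: [-6.6, -1.3, 21.5]
opening: 0.191
```

Firm vertical contact. Release, rise and check that it sits flush.

```bash
python3 -m inch '{"hand":[0.5,0.5,0.5,0.5,0.5,0.5,0.5,0.5,0.5,0.5],"delta_pos":[[0,0,-0.15],[0,0,0],[0,0,0],[0,0,0],[0,0,-3],[0,0,-4],[0,0,-4],[0,0,-3],[0,0,0],[0,0,0]],"turn":[0,0,0,0,0,0,0,0,0,0]}'
python3 - <<'E'
from meas import *
snap('wrist','w5');s=env.state();print(s['eef_pos'],np.degrees(s['tcp_rot'][2]))
snap('scene','s5')
p=cv2.imread('pics/s5.png');cv2.imwrite('pics/s5c.png',cv2.resize(p[120:230,300:430],None,fx=5,fy=5,interpolation=cv2.INTER_CUBIC))
X=cloud('w5');p=cv2.imread('pics/w5.png');t=tool(X[...,:2].reshape(-1,2),s).reshape(400,640,2);z=X[...,2]
m=(np.abs(z-70)<5)&(p.min(2)>110)&(np.abs(t[...,0])<75)&(np.abs(t[...,1])<60)
A=np.c_[t[m],np.ones(m.sum())];q=np.linalg.lstsq(A,z[m],rcond=None)[0];print('n',m.sum(),'slopes deg',np.degrees(q[:2]),'z0',q[2])
r=rect(X[m][:,:2]);print(r,tool(r[0],s))
m=(np.abs(z-102)<5)&(np.abs(t[...,0])<50)&(np.abs(t[...,1])<20);r=rect(X[m][:,:2]);print('bar',r,np.median(z[m]),tool(r[0],s))
E
```

```text
t: 9.65
eef_pos: [527.6, 144.0, 292.2]
tcp_rot: [3.141, 0.001, 2.814]
ft_force: [-0.7, 0.2, -0.6]
opening: 0.5
[527.43200443 143.98072116 291.39999918] 161.22149124417058
n 12931 slopes deg [ 0.00452547 -0.07664891] z0 68.6310094397389
[array([529.47, 143.33]), array([119.83, 145.77]), np.float64(71.4)] [-2.13898724  0.03996904]
bar [array([525.57, 144.07]), array([18.02, 68.95]), np.float64(70.82)] 100.40978310003749 [ 1.79162988 -0.51487241]
```

View pics/w5.png

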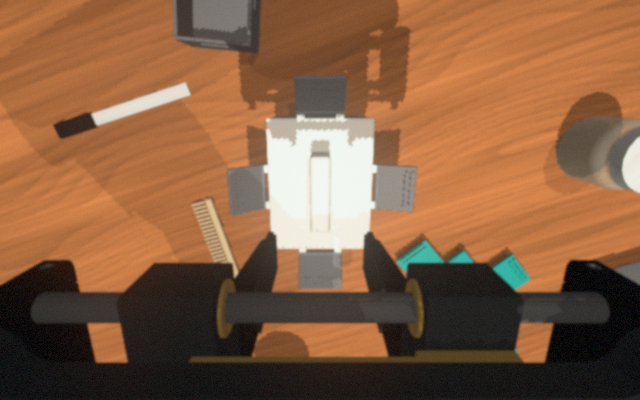

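View pics/s5c.png

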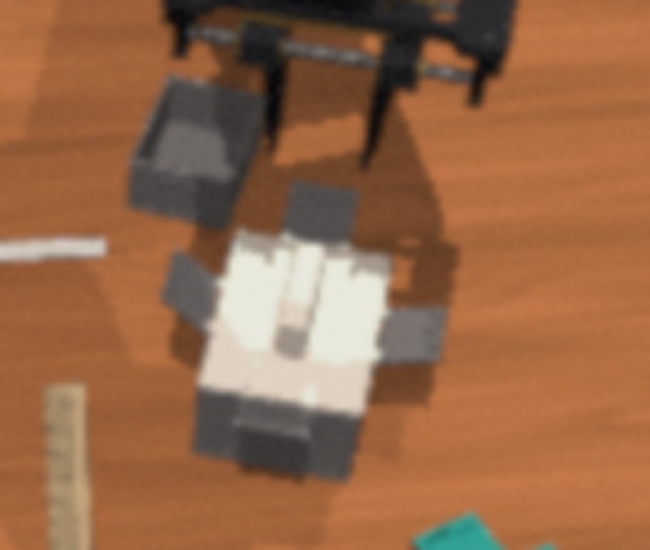

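Lid is seated: level within 0.1°, plate and bar heights about 69 and 100 mm (70 and 102 expected, with the wrist camera reading about 1 mm low), and centred within about 1.5 mm. All four clips are still tilted up: (320,95), (396,187), (320,268) and (248,188). I'll start with the clip on the tool +x side, gripper shut.

```bash
python3 -m inch '{"hand":[0,0,0,0,0,0,0,0],"delta_pos":[[4.5,0,0],[4.6,0,0],[0,0,3],[0,0,4],[0,0,4],[0,0,0.5],[0,0,0],[0,0,0]],"turn":[0,0,0,0,0,0,0,0]}'; python3 - <<'E'
from meas import *
snap('wrist','w6')
E
python3 -m inch '{"hand":[0,0,0,0,0],"delta_pos":[[0,0,1],[0,0,1],[0,0,1],[0,0,0.5],[0,0,0]],"turn":[0,0,0,0,0]}'
```

```text
t: 10.55
eef_pos: [442.1, 173.4, 178.2]
tcp_rot: [3.141, 0.001, 2.814]
ft_force: [0.3, -0.1, 0.5]
opening: -0.0
t: 11.1
eef_pos: [441.5, 173.3, 141.4]
tcp_rot: [-3.141, -0.001, 2.814]
ft_force: [-0.3, 0.2, -0.5]
opening: 0.003
```

View pics/w6.png

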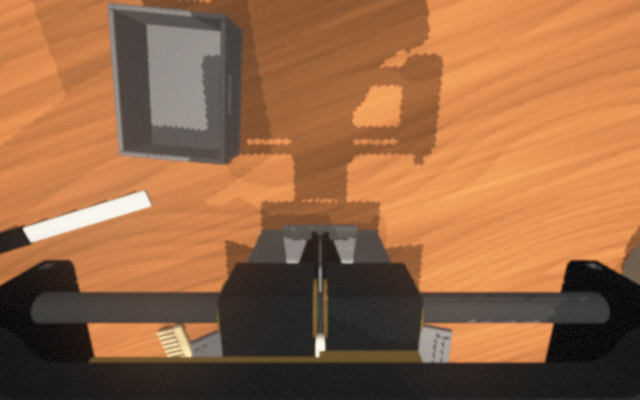

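The flap shows under the shut fingertips, at about (320,240). Continue down, then in.

```bash
python3 -m inch '{"hand":[0,0,0,0,0],"delta_pos":[[0,0,1],[0,0,1],[0,0,0.8],[0,0,0.1],[0,0,0]],"turn":[0,0,0,0,0]}';python3 -m inch '{"hand":[0,0,0,0,0],"delta_pos":[[-0.3,0,0],[-0.3,0,0],[-0.2,0,0],[0,0,0],[0,0,0]],"turn":[0,0,0,0,0]}'
```

```text
t: 11.6
eef_pos: [441.4, 173.3, 112.8]
tcp_rot: [-3.141, -0.001, 2.814]
ft_force: [-0.9, -0.0, -0.2]
opening: 0.006
t: 12.1
eef_pos: [449.5, 170.7, 113.4]
tcp_rot: [3.141, 0.001, 2.814]
ft_force: [0.4, -0.2, -0.3]
opening: 0.002
```

```bash
python3 -m inch '{"hand":[0,0,0],"delta_pos":[[-0.1,0,0],[0,0,0],[0,0,0]],"turn":[0,0,0]}';python3 -m inch '{"hand":[0,0,0],"delta_pos":[[-0.1,0,0],[0,0,0],[0,0,0]],"turn":[0,0,0]}'
```

```text
t: 12.4
eef_pos: [450.2, 170.5, 113.3]
tcp_rot: [3.141, 0.0, 2.814]
ft_force: [-0.6, -0.1, -0.3]
opening: 0.006
t: 12.7
eef_pos: [451.1, 170.1, 113.2]
tcp_rot: [3.142, 0.0, 2.814]
ft_force: [-0.1, 0.2, -0.2]
opening: 0.003
```

```bash
python3 -m inch '{"hand":[0,0,0],"delta_pos":[[-0.1,0,0],[0,0,0],[0,0,0]],"turn":[0,0,0]}';python3 -m inch '{"hand":[0,0,0],"delta_pos":[[-0.1,0,0],[0,0,0],[0,0,0]],"turn":[0,0,0]}'
python3 - <<'E'
from meas import *
snap('wrist','w7');snap('top','t7');print(env.state()['ft_force'])
p=cv2.imread('pics/t7.png');cv2.imwrite('pics/t7c.png',cv2.resize(p[160:270,210:340],None,fx=5,fy=5,interpolation=cv2.INTER_CUBIC))
E
```

```text
t: 13.0
eef_pos: [451.4, 169.9, 113.2]
tcp_rot: [-3.141, -0.001, 2.814]
ft_force: [-4.5, 4.0, 2.1]
opening: 0.004
t: 13.3
eef_pos: [451.5, 169.8, 113.2]
tcp_rot: [-3.141, -0.003, 2.814]
ft_force: [-8.9, 7.8, 4.7]
opening: 0.007
[-9.62148724  7.26609065  4.62062546]
```

View pics/w7.png

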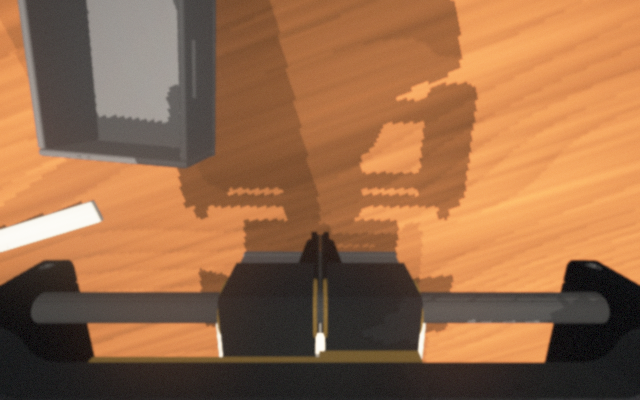

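View pics/t7c.png

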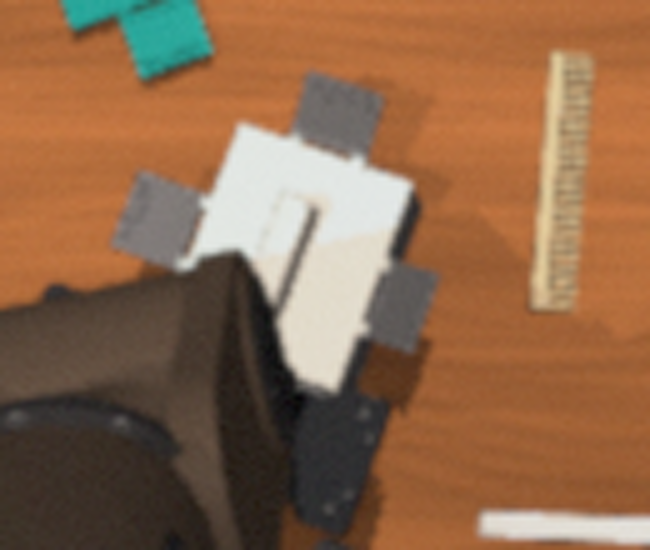

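The first clip met its stop: firm contact at 79 mm out. The flap is no longer seen sticking out at about (320,250) in the wrist view. Next, the tool +y side clip.

```bash
python3 -m inch '{"hand":[0,0,0,0,0,0,0,0],"delta_pos":[[1.5,0,0],[0,0,-4],[0,0,-4],[-3.1,2.6,0],[-3.2,2.6,0],[-3.1,2.5,0],[0,0,0],[0,0,0]],"turn":[0,0,0,0,0,0,0,0]}'
python3 - <<'E'
from meas import *
snap('wrist','w8');s=env.state();print(s['eef_pos'],tool([526.8,144.4],s))
E
```

```text
t: 14.2
eef_pos: [552.0, 217.1, 192.5]
tcp_rot: [-3.141, -0.001, 2.814]
ft_force: [-0.2, -0.1, -0.8]
opening: 0.001
[551.46231405 216.85230368 192.70202236] [ 3.56890706e-02 -7.65347292e+01]
```

View pics/w8.png

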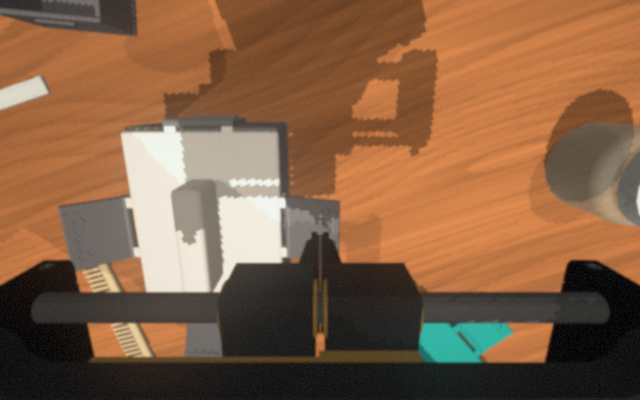

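The first clip is down: only its hinge edge shows at (205,122). The finger is over the second clip at (312,225).

```bash
python3 -m inch '{"hand":[0,0,0,0,0,0,0,0,0],"delta_pos":[[0,-0.3,1.5],[0,0,1],[0,0,1],[0,0,1],[0,0,1],[0,0,1],[0,0,1],[0,0,0.5],[0,0,0]],"turn":[0,0,0,0,0,0,0,0,0]}';python3 -m inch '{"hand":[0,0,0,0],"delta_pos":[[0,-0.3,0],[0,-0.3,0],[0,0,0],[0,0,0]],"turn":[0,0,0,0]}'
```

```text
t: 15.15
eef_pos: [551.3, 214.0, 112.3]
tcp_rot: [-3.141, -0.001, 2.814]
ft_force: [0.5, -0.2, 0.7]
opening: 0.002
t: 15.55
eef_pos: [549.7, 208.2, 113.5]
tcp_rot: [3.141, 0.0, 2.814]
ft_force: [0.4, 0.8, -0.5]
opening: 0.004
```

```bash
python3 -m inch '{"hand":[0,0,0,0],"delta_pos":[[0,-0.1,0],[0,-0.1,0],[0,0,0],[0,0,0]],"turn":[0,0,0,0]}';python3 -m inch '{"hand":[0,0,0],"delta_pos":[[0,-0.1,0],[0,0,0],[0,0,0]],"turn":[0,0,0]}'
```

```text
t: 15.95
eef_pos: [549.1, 206.5, 113.3]
tcp_rot: [3.141, 0.0, 2.814]
ft_force: [-0.0, 0.1, 0.1]
opening: 0.004
t: 16.25
eef_pos: [548.7, 205.5, 113.2]
tcp_rot: [3.142, 0.0, 2.814]
ft_force: [0.0, 1.0, -1.0]
opening: 0.004
```

```bash
python3 -m inch '{"hand":[0,0,0],"delta_pos":[[0,-0.1,0],[0,0,0],[0,0,0]],"turn":[0,0,0]}'
```

```text
t: 16.55
eef_pos: [548.3, 204.6, 113.2]
tcp_rot: [-3.142, -0.0, 2.814]
ft_force: [0.8, 0.4, 0.5]
opening: 0.005
```

```bash
python3 -m inch '{"hand":[0,0,0],"delta_pos":[[0,-0.1,0],[0,0,0],[0,0,0]],"turn":[0,0,0]}'; python3 -m inch '{"hand":[0,0,0],"delta_pos":[[0,-0.1,0],[0,0,0],[0,0,0]],"turn":[0,0,0]}'
```

```text
t: 16.85
eef_pos: [548.2, 204.0, 113.3]
tcp_rot: [3.141, 0.0, 2.814]
ft_force: [2.0, 6.4, -1.9]
opening: 0.001
t: 17.15
eef_pos: [548.1, 203.8, 113.5]
tcp_rot: [3.14, 0.001, 2.814]
ft_force: [2.3, 11.5, -2.2]
opening: 0.003
```

Second clip at its stop. Cross over the bar to the opposite (tool -y) clip.

```bash
python3 -m inch '{"hand":[0,0,0,0,0,0,0,0,0],"delta_pos":[[0,1.5,0],[0,0,-4.5],[0,0,-4.5],[0,-3.7,0],[0,-3.7,0],[0,-3.7,0],[0,-3.7,0],[0,0,0],[0,0,0]],"turn":[0,0,0,0,0,0,0,0,0]}'
python3 - <<'E'
from meas import *
snap('wrist','w9');s=env.state();print(s['eef_pos'],tool([526.8,144.4],s))
E
```

```text
t: 18.05
eef_pos: [505.2, 76.6, 203.5]
tcp_rot: [-3.142, 0.0, 2.812]
ft_force: [-0.4, 0.7, 0.2]
opening: 0.007
[505.32898381  77.14061925 203.40370678] [ 1.35295204 70.59035597]
```

View pics/w9.png

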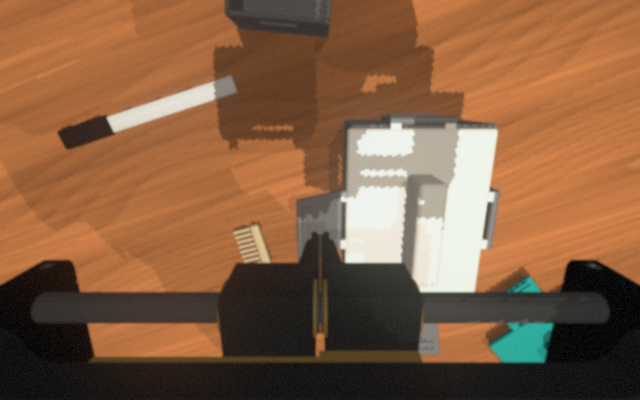

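The first two clips are down at (422,120) and (490,218). The finger is above the third at (320,222).

```bash
python3 -m inch '{"hand":[0,0,0,0,0,0,0,0,0],"delta_pos":[[0,-0.2,2],[0,0,1.5],[0,0,1],[0,0,1],[0,0,1],[0,0,1],[0,0,1],[0,0,0.6],[0,0,0]],"turn":[0,0,0,0,0,0,0,0,0]}';python3 -m inch '{"hand":[0,0,0,0,0],"delta_pos":[[0,0.3,0],[0,0.3,0],[0,0.1,0],[0,0,0],[0,0,0]],"turn":[0,0,0,0,0]}'
```

```text
t: 19.0
eef_pos: [504.0, 74.9, 111.3]
tcp_rot: [-3.141, -0.001, 2.814]
ft_force: [0.2, 0.1, -0.6]
opening: 0.005
t: 19.5
eef_pos: [506.6, 81.7, 112.4]
tcp_rot: [3.141, 0.001, 2.814]
ft_force: [-0.7, 0.4, -0.6]
opening: 0.007
```

```bash
python3 -m inch '{"hand":[0,0,0],"delta_pos":[[0,0.1,0],[0,0,0],[0,0,0]],"turn":[0,0,0]}'; python3 -m inch '{"hand":[0,0,0],"delta_pos":[[0,0.1,0],[0,0,0],[0,0,0]],"turn":[0,0,0]}'
```

```text
t: 19.8
eef_pos: [506.9, 82.5, 112.3]
tcp_rot: [3.141, 0.0, 2.814]
ft_force: [0.2, -0.4, 0.0]
opening: 0.01
t: 20.1
eef_pos: [507.1, 83.1, 112.2]
tcp_rot: [-3.141, -0.0, 2.814]
ft_force: [-1.0, -6.6, -0.0]
opening: 0.004
```

```bash
python3 -m inch '{"hand":[0,0,0],"delta_pos":[[0,0.1,0],[0,0,0],[0,0,0]],"turn":[0,0,0]}'; python3 -m inch '{"hand":[0,0,0,0,0,0,0,0],"delta_pos":[[0,-1.5,0],[0,0,-4.5],[0,0,-4.5],[-2.9,2.6,0],[-2.9,2.6,0],[-2.9,2.5,0],[0,0,0],[0,0,0]],"turn":[0,0,0,0,0,0,0,0]}'
python3 - <<'E'
from meas import *
snap('wrist','w10');s=env.state();print(s['eef_pos'],tool([526.8,144.4],s))
E
```

```text
t: 20.4
eef_pos: [507.1, 83.3, 112.1]
tcp_rot: [-3.14, -0.001, 2.814]
ft_force: [-1.7, -14.2, 0.8]
opening: 0.008
t: 21.2
eef_pos: [609.5, 114.9, 201.6]
tcp_rot: [-3.141, -0.001, 2.814]
ft_force: [-0.3, -0.1, -0.6]
opening: 0.003
[609.03721775 114.63653915 201.72557194] [87.44095092  1.70402061]
```

View pics/w10.png

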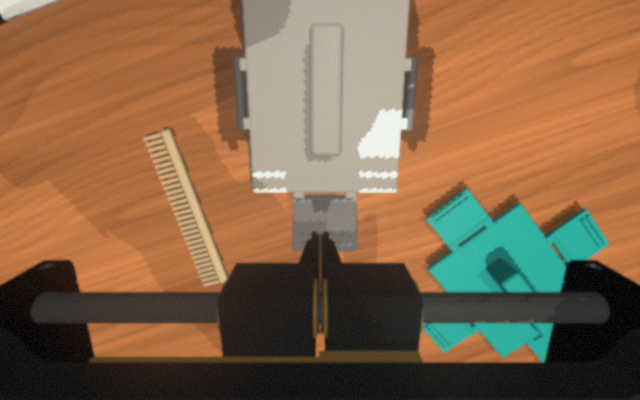

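Both side clips are down, at (241,95) and (410,95). The last clip is at (325,220), right at the fingertip.

```bash
python3 -m inch '{"hand":[0,0,0,0,0,0,0,0,0],"delta_pos":[[-0.1,0.1,2],[0,0,1.5],[0,0,1],[0,0,1],[0,0,1],[0,0,1],[0,0,1],[0,0,0.5],[0,0,0]],"turn":[0,0,0,0,0,0,0,0,0]}';python3 -m inch '{"hand":[0,0,0,0],"delta_pos":[[0.3,0,0],[0.3,0,0],[0,0,0],[0,0,0]],"turn":[0,0,0,0]}'; python3 -m inch '{"hand":[0,0,0],"delta_pos":[[0.1,0,0],[0,0,0],[0,0,0]],"turn":[0,0,0]}'
```

```text
t: 22.15
eef_pos: [610.6, 115.6, 111.3]
tcp_rot: [-3.141, -0.002, 2.814]
ft_force: [0.2, -1.5, 0.5]
opening: 0.004
t: 22.55
eef_pos: [605.2, 117.7, 112.5]
tcp_rot: [3.141, -0.0, 2.814]
ft_force: [0.3, 0.1, 0.6]
opening: 0.003
t: 22.85
eef_pos: [604.9, 117.9, 112.5]
tcp_rot: [3.141, 0.001, 2.814]
ft_force: [5.3, -2.3, 0.2]
opening: 0.002
```

```bash
python3 -m inch '{"hand":[0,0,0],"delta_pos":[[0.1,0,0],[0,0,0],[0,0,0]],"turn":[0,0,0]}'; python3 -m inch '{"hand":[0,0,0],"delta_pos":[[0.05,0,0],[0,0,0],[0,0,0]],"turn":[0,0,0]}'; python3 -m inch '{"hand":[0,0,0,0,0,0,0,0],"delta_pos":[[-1.8,0,0],[0,0,-4.5],[0,0,-4.5],[0,0,-4.5],[0,0,-4],[3,0,0],[0,0,0],[0,0,0]],"turn":[0,0,0,0,0,0,0,0]}'
python3 - <<'E'
from meas import *
snap('wrist','w11');s=env.state();print(s['eef_pos'],tool([526.8,144.4],s))
E
```

```text
t: 23.15
eef_pos: [604.8, 117.9, 112.6]
tcp_rot: [3.141, 0.003, 2.814]
ft_force: [8.4, -3.7, -1.6]
opening: 0.005
t: 23.45
eef_pos: [604.7, 117.9, 112.8]
tcp_rot: [3.14, 0.004, 2.814]
ft_force: [10.5, -5.4, -2.4]
opening: 0.008
t: 24.25
eef_pos: [591.2, 122.5, 287.2]
tcp_rot: [-3.142, -0.001, 2.814]
ft_force: [-0.4, -0.5, -0.5]
opening: 0.003
[591.65659327 122.31465357 286.87896129] [6.85137815e+01 4.42339162e-02]
```

View pics/w11.png

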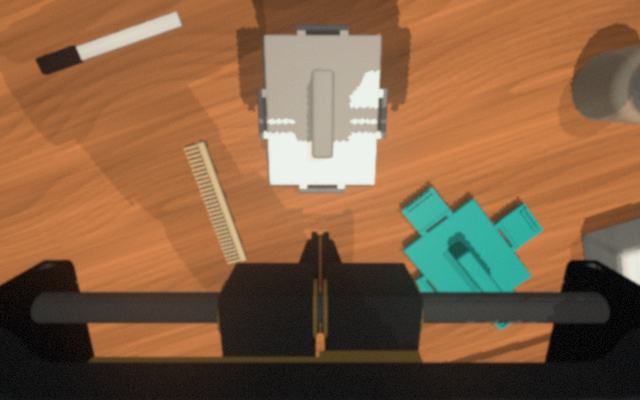

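All four appear flat against the walls: (322,30), (263,112), (382,112) and (322,188). I'll move aside for oblique checks from the scene, top and wrist cameras.

```bash
python3 -m inch '{"hand":[0,0,0,0,0,0,0],"delta_pos":[[4,0,0],[4.5,0,0],[4.5,0,0],[4.5,0,0],[1,0,0],[0,0,0],[0,0,0]],"turn":[0,0,0,0,0,0,0]}'
python3 - <<'E'
from meas import *
snap('wrist','w12');snap('scene','s12');snap('top','t12');s=env.state();print(s['eef_pos'],tool([526.8,144.4],s))
p=cv2.imread('pics/s12.png');cv2.imwrite('pics/s12c.png',cv2.resize(p[140:230,310:420],None,fx=6,fy=6,interpolation=cv2.INTER_CUBIC))
p=cv2.imread('pics/t12.png');cv2.imwrite('pics/t12c.png',cv2.resize(p[160:270,210:340],None,fx=5,fy=5,interpolation=cv2.INTER_CUBIC))
C=np.array([527.5,143.7]);a=np.radians(-18.9)
for f in['top0','t12','scene0','s12','w11','w12']:
    X=cloud(f);d=X[...,:2]-C;x=d[...,0]*np.cos(a)+d[...,1]*np.sin(a);y=-d[...,0]*np.sin(a)+d[...,1]*np.cos(a);z=X[...,2]
    if '0' not in f:
        m=(np.abs(z-70)<4)&(abs(x)<60)&(abs(y)<45);A=np.c_[x[m],y[m],np.ones(m.sum())];q=np.linalg.lstsq(A,z[m],rcond=None)[0]
        b=(np.abs(z-101)<4)&(abs(x)<45)&(abs(y)<20);r=rect(np.c_[x,y][0:0] if 0 else np.c_[x[b],y[b]])
        print(f,m.sum(),'tilt',np.degrees(q[:2]).round(2),'z',q[2].round(1),'bar',r,np.median(z[b]))
    for n,(u,v) in dict(px=(x,y),nx=(-x,y),py=(y,x),ny=(-y,x)).items():
        e=65 if 'x' in n else 50
        for z0 in (35,45,55,65):
            m=(abs(z-z0)<5)&(abs(v)<18)&(u>e-6)&(u<e+40)
            if m.sum()>8: print('  ',n,z0,m.sum(),'out from wall med,max',(np.median(u[m])-e).round(1),(np.percentile(u[m],95)-e).round(1))
E
```

```text
t: 25.0
eef_pos: [417.9, 181.8, 287.1]
tcp_rot: [3.141, 0.0, 2.814]
ft_force: [1.3, 0.8, -0.0]
opening: 0.003
[417.72408978 181.50090112 286.89474107] [-1.15212932e+02  1.06296432e-01]
   px 65 26 out from wall med,max -2.7 -0.4
   nx 55 10 out from wall med,max 1.2 1.9
   nx 65 24 out from wall med,max -2.6 -0.6
   py 35 10 out from wall med,max -4.0 -3.6
   py 45 12 out from wall med,max -4.3 -3.5
   py 55 11 out from wall med,max -4.2 -3.6
   py 65 26 out from wall med,max -2.2 0.5
   ny 55 17 out from wall med,max 0.2 1.7
   ny 65 28 out from wall med,max -3.1 -0.9
t12 1219 tilt [0.13 0.1 ] z 70.1 bar [array([-2.42,  3.16]), array([69.57, 18.11]), np.float64(0.05)] 101.41697472096916
   px 65 31 out from wall med,max -0.2 4.6
   nx 65 44 out from wall med,max 3.2 9.5
   py 65 51 out from wall med,max 3.8 10.4
   ny 35 9 out from wall med,max 6.2 6.9
   ny 45 14 out from wall med,max 4.9 6.7
   ny 65 35 out from wall med,max -1.9 4.4
   px 35 23 out from wall med,max -1.1 0.8
   px 45 22 out from wall med,max -0.5 2.4
   px 55 33 out from wall med,max 0.2 2.8
   px 65 23 out from 
[... 762 characters left out ...]
] 100.81460410206881
   px 55 15 out from wall med,max 1.0 1.2
   px 65 388 out from wall med,max 0.4 4.7
   nx 55 65 out from wall med,max 5.1 5.2
   nx 65 757 out from wall med,max 1.9 9.4
   py 45 54 out from wall med,max 6.5 6.9
   py 55 10 out from wall med,max 6.2 6.4
   py 65 627 out from wall med,max 1.3 9.0
   ny 65 498 out from wall med,max 0.2 4.9
w12 985 tilt [-0.05  0.03] z 69.3 bar [array([20.14,  0.4 ]), array([21.88,  6.86]), np.float64(0.0)] 101.43989456880581
   px 65 56 out from wall med,max -0.2 4.0
   nx 35 117 out from wall med,max 10.5 11.1
   nx 45 124 out from wall med,max 9.4 10.3
   nx 55 137 out from wall med,max 9.3 9.7
   nx 65 317 out from wall med,max 7.9 10.3
```

View pics/s12c.png

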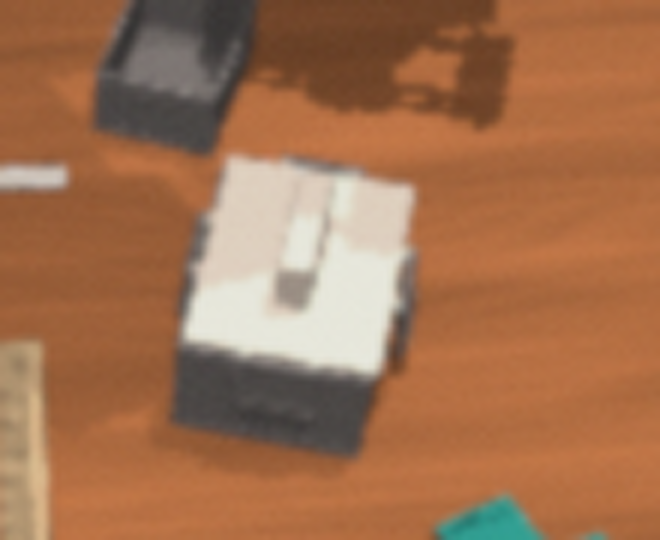

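View pics/t12c.png

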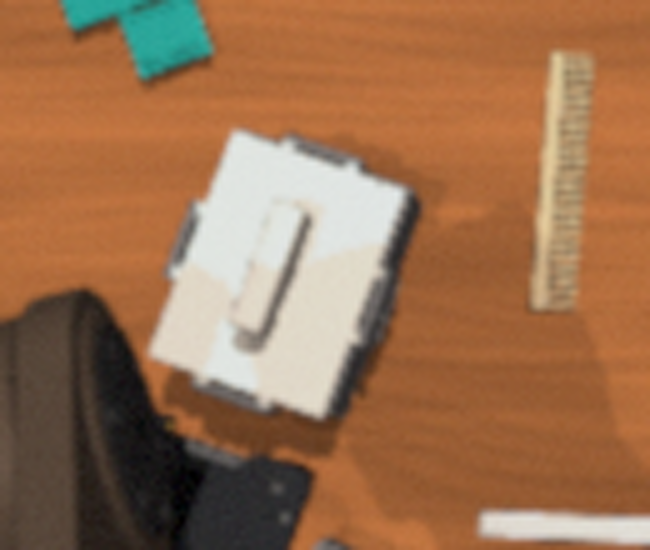

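View pics/w12.png

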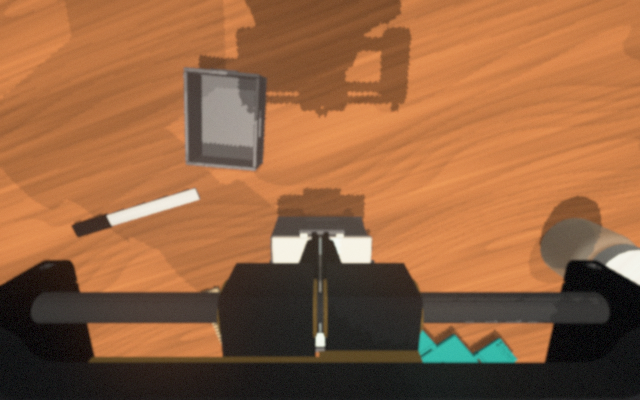

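The lid is level at seated height, but the clip pushes slid it about 2 mm to one corner within its play. Next I'll measure each flap's angle obliquely. First the robot-side (nx) flap in w12, with the box wall as reference.

```bash
cat > flap.py <<'E'
from meas import *
def flap(f,n,a=np.radians(-18.9),C=np.array([527.5,143.7])):
    X=cloud(f);d=X[...,:2]-C;x=d[...,0]*np.cos(a)+d[...,1]*np.sin(a);y=-d[...,0]*np.sin(a)+d[...,1]*np.cos(a);z=X[...,2]
    u,v=dict(px=(x,y),nx=(-x,y),py=(y,x),ny=(-y,x))[n]; e=65 if 'x' in n else 50
    for nm,lo,hi,rng in(('flap',0,19,(3,30)),('wall',27,45 if 'x' in n else 60,(-6,6))):
        m=(abs(v)>=lo)&(abs(v)<hi)&(z>12)&(z<60)&(u-e>rng[0])&(u-e<rng[1])
        if nm=='flap': m&=z>34
        if m.sum()<10: print(f,n,nm,m.sum());continue
        q=np.polyfit(z[m],u[m]-e,1); print(f,n,nm,m.sum(),'z',z[m].min().round(),z[m].max().round(),'lean deg (outwards at bottom +)',np.degrees(np.arctan(-q[0])).round(1),'out at z50',np.polyval(q,50).round(1))
E
python3 -c "
from flap import *
flap('w12','nx');flap('s12','px');flap('w11','py');flap('w11','ny')"
```

```text
w12 nx flap 350 z 34.0 60.0 lean deg (outwards at bottom +) 2.4 out at z50 9.5
w12 nx wall 503 z 12.0 59.0 lean deg (outwards at bottom +) -0.1 out at z50 -0.1
s12 px flap 47 z 35.0 59.0 lean deg (outwards at bottom +) 3.5 out at z50 4.8
s12 px wall 121 z 12.0 59.0 lean deg (outwards at bottom +) 0.5 out at z50 -1.0
w11 py flap 65 z 36.0 55.0 lean deg (outwards at bottom +) 2.1 out at z50 6.2
w11 py wall 0
w11 ny flap 0
w11 ny wall 1
```

```bash
python3 -m inch '{"hand":[0,0,0,0,0,0,0],"delta_pos":[[-2.9,3.5,0],[-2.9,3.5,0],[-2.9,3.5,0],[-2.8,3.5,0],[0,2,0],[0,0,0],[0,0,0]],"turn":[0,0,0,0,0,0,0]}'
python3 -c "
from flap import *
snap('wrist','w13');flap('w13','py')"
python3 -m inch '{"hand":[0,0,0,0,0,0,0,0,0,0],"delta_pos":[[0,-4,0],[0,-4,0],[0,-4,0],[0,-4,0],[0,-4,0],[0,-4,0],[0,-4,0],[0,-4,0],[0,0,0],[0,0,0]],"turn":[0,0,0,0,0,0,0,0,0,0]}'
python3 -c "
from flap import *
snap('wrist','w14');flap('w14','ny');snap('top','t14')
import cv2
a=cv2.imread('pics/w13.png');b=cv2.imread('pics/w14.png')
cv2.imwrite('pics/c14.png',np.vstack([a[60:300,60:380],b[60:300,260:580]]))
for n in('comb','tumbler','jar','nail_file','wash_bottle','soap_dish'):
    pass
d=cv2.absdiff(cv2.imread('pics/top0.png'),cv2.imread('pics/t14.png')).max(2);cv2.imwrite('pics/d14.png',d)"
```

```text
t: 25.85
eef_pos: [577.1, 295.9, 286.3]
tcp_rot: [-3.141, -0.001, 2.814]
ft_force: [0.8, 0.2, 0.1]
opening: 0.005
w13 py flap 395 z 34.0 60.0 lean deg (outwards at bottom +) 8.0 out at z50 10.4
w13 py wall 859 z 12.0 59.0 lean deg (outwards at bottom +) -0.0 out at z50 -0.7
t: 26.9
eef_pos: [473.3, -7.6, 287.7]
tcp_rot: [3.141, 0.001, 2.811]
ft_force: [0.7, 0.1, -0.3]
opening: 0.005
w14 ny flap 376 z 34.0 60.0 lean deg (outwards at bottom +) 5.9 out at z50 5.1
w14 ny wall 903 z 12.0 60.0 lean deg (outwards at bottom +) 0.1 out at z50 -0.4
```

View pics/c14.png

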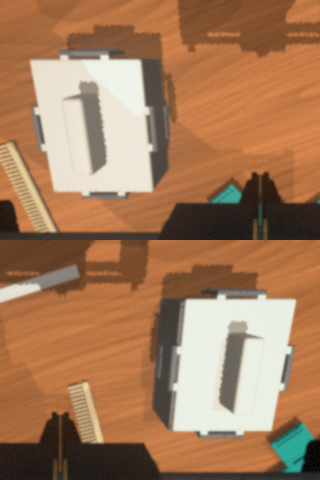

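View pics/d14.png

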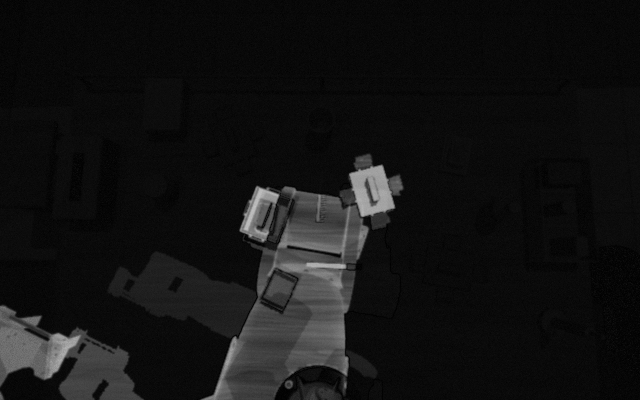

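The oblique view shows the y-side flaps 6–8° short of vertical: the finger's jaw-direction faces taper, so they stopped on the hinge. The x-side flaps, pushed with the straight faces, are within about 2–3°. The other things are unmoved. I'll turn the tool a quarter turn and press the y clips again with the straight face, lower down.

```bash
python3 -m inch '{"hand":[0,0,0,0,0,0,0,0,0,0,0,0],"delta_pos":[[0,0,0],[0,0,0],[0,0,0],[0,0,0],[0,0,0],[0,0,0],[0,0,0],[0,0,0],[0,0,0],[0,0,0],[0,0,0],[0,0,0]],"turn":[0.143,0.143,0.143,0.143,0.143,0.143,0.143,0.143,0.143,0.143,0.143,0]}'; python3 -m inch '{"hand":[0,0,0,0,0,0,0,0,0],"delta_pos":[[3.7,0.2,0],[3.7,0,0],[0,0,4],[0,0,4.5],[0,0,4.5],[0,0,3],[0,0,2.2],[0,0,0],[0,0,0]],"turn":[0,0,0,0,0,0,0,0,0]}'
cat > box.py <<'E'
from cell import env
import numpy as np
s=env.state();d=s['eef_pos'][:2]-[527.5,143.7];a=np.radians(-18.9)
print('box frame',d[0]*np.cos(a)+d[1]*np.sin(a),-d[0]*np.sin(a)+d[1]*np.cos(a),'yaw',np.degrees(s['tcp_rot'][2]))
E
python3 box.py
```

```text
t: 28.2
eef_pos: [474.0, -5.7, 287.2]
tcp_rot: [-3.142, -0.0, 1.24]
ft_force: [-0.7, -1.0, -0.8]
opening: 0.002
t: 29.1
eef_pos: [499.9, 63.2, 105.5]
tcp_rot: [-3.141, 0.0, 1.244]
ft_force: [1.0, 0.9, 0.0]
opening: 0.003
box frame 0.0011384681139006148 -85.11729117462114 yaw 71.27575529194253
```

```bash
python3 -m inch '{"hand":[0,0,0,0,0],"delta_pos":[[0.5,0,0],[0.5,0,0],[0.4,0,0],[0.2,0,0],[0,0,0]],"turn":[0,0,0,0,0]}'; python3 -m inch '{"hand":[0,0,0,0],"delta_pos":[[0.1,0,0],[0.1,0,0],[0,0,0],[0,0,0]],"turn":[0,0,0,0]}';python3 box.py
```

```text
t: 29.6
eef_pos: [505.1, 78.2, 105.5]
tcp_rot: [3.141, -0.0, 1.241]
ft_force: [0.3, -0.5, 0.1]
opening: 0.004
t: 30.0
eef_pos: [505.6, 79.7, 105.2]
tcp_rot: [-3.141, -0.0, 1.241]
ft_force: [0.4, 0.7, -0.3]
opening: 0.004
box frame -0.021251178037672958 -67.6689719459014 yaw 71.0888385183213
```

```bash
python3 -m inch '{"hand":[0,0,0,0],"delta_pos":[[0.1,0,0],[0.1,0,0],[0,0,0],[0,0,0]],"turn":[0,0,0,0]}';python3 box.py; python3 -m inch '{"hand":[0,0,0],"delta_pos":[[0.1,0,0],[0,0,0],[0,0,0]],"turn":[0,0,0]}';python3 box.py
```

```text
t: 30.4
eef_pos: [506.0, 81.1, 105.2]
tcp_rot: [-3.141, 0.001, 1.241]
ft_force: [-0.9, -7.4, 0.5]
opening: 0.006
box frame -0.055470638205306955 -66.18230306923428 yaw 71.09674607300828
t: 30.7
eef_pos: [506.1, 81.3, 105.2]
tcp_rot: [-3.14, 0.002, 1.241]
ft_force: [-2.9, -16.4, 2.5]
opening: 0.004
box frame -0.04103385874935128 -65.99311268985845 yaw 71.09522477550723
```

Firm at 16 N. Now the opposite (py) clip, likewise.

```bash
python3 -m inch '{"hand":[0,0,0,0,0,0,0,0,0,0,0,0,0],"delta_pos":[[-1.6,0,0],[0,0,-4.5],[0,0,-4.7],[4.2,0,0],[4.2,0,0],[4.2,0,0],[4.2,0,0],[0.4,0,0],[0,0,3],[0,0,4],[0,0,2.2],[0,0,0],[0,0,0]],"turn":[0,0,0,0,0,0,0,0,0,0,0,0,0]}';python3 box.py
```

```text
t: 32.0
eef_pos: [557.2, 229.6, 105.6]
tcp_rot: [-3.141, 0.0, 1.24]
ft_force: [0.3, -0.3, 1.6]
opening: 0.003
box frame 0.3055288611939275 90.93112678183846 yaw 71.06875448821381
```

```bash
python3 -m inch '{"hand":[0,0,0,0,0,0],"delta_pos":[[-0.5,0,0],[-0.5,0,0],[-0.5,0,0],[-0.3,0,0],[0,0,0],[0,0,0]],"turn":[0,0,0,0,0,0]}'; python3 -m inch '{"hand":[0,0,0,0],"delta_pos":[[-0.1,0,0],[-0.1,0,0],[0,0,0],[0,0,0]],"turn":[0,0,0,0]}';python3 box.py;  python3 -m inch '{"hand":[0,0,0],"delta_pos":[[-0.1,0,0],[0,0,0],[0,0,0]],"turn":[0,0,0]}';python3 box.py
```

```text
t: 32.6
eef_pos: [551.3, 213.1, 105.4]
tcp_rot: [3.141, -0.0, 1.241]
ft_force: [-0.2, 0.0, 0.2]
opening: 0.003
t: 33.0
eef_pos: [550.6, 211.3, 105.2]
tcp_rot: [-3.142, -0.0, 1.241]
ft_force: [0.2, 0.0, 0.6]
opening: 0.004
box frame 0.0010159877144033658 71.42574375399539 yaw 71.09659415671658
t: 33.3
eef_pos: [550.3, 210.3, 105.2]
tcp_rot: [-3.142, -0.0, 1.241]
ft_force: [0.4, -0.0, 0.2]
opening: 0.012
box frame -0.004630609562838117 70.36425630322094 yaw 71.09249661932
```

```bash
python3 -m inch '{"hand":[0,0,0],"delta_pos":[[-0.1,0,0],[0,0,0],[0,0,0]],"turn":[0,0,0]}';python3 -m inch '{"hand":[0,0,0],"delta_pos":[[-0.1,0,0],[0,0,0],[0,0,0]],"turn":[0,0,0]}'; python3 box.py;python3 -m inch '{"hand":[0,0,0],"delta_pos":[[-0.1,0,0],[0,0,0],[0,0,0]],"turn":[0,0,0]}';python3 box.py
```

```text
t: 33.6
eef_pos: [549.9, 209.3, 105.2]
tcp_rot: [-3.142, 0.0, 1.241]
ft_force: [0.5, -0.3, -0.4]
opening: 0.008
t: 33.9
eef_pos: [549.6, 208.3, 105.3]
tcp_rot: [-3.142, 0.0, 1.241]
ft_force: [0.3, 0.6, 1.0]
opening: 0.008
box frame 0.003196104265015265 68.32191052433039 yaw 71.09393805631208
t: 34.2
eef_pos: [549.3, 207.4, 105.3]
tcp_rot: [3.142, -0.0, 1.241]
ft_force: [1.3, 0.6, 0.2]
opening: 0.003
box frame 0.020645513836324625 67.34566680500275 yaw 71.0911408695059
```

```bash
python3 -m inch '{"hand":[0,0,0],"delta_pos":[[-0.1,0,0],[0,0,0],[0,0,0]],"turn":[0,0,0]}';python3 box.py;python3 -m inch '{"hand":[0,0,0,0,0,0,0,0,0],"delta_pos":[[1.6,0,0],[0,0,-4.5],[0,0,-4.5],[0,0,-4.5],[0,0,-4.5],[3.5,0,0],[3.5,0,0],[0,0,0],[0,0,0]],"turn":[0,0,0,0,0,0,0,0,0]}'
python3 - <<'E'
from flap import *
snap('wrist','w15');s=env.state();print(s['eef_pos'])
flap('w15','py')
E
python3 box.py
```

```text
t: 34.5
eef_pos: [549.0, 206.5, 105.2]
tcp_rot: [3.142, -0.0, 1.241]
ft_force: [0.6, 0.7, 0.8]
opening: 0.006
box frame 0.018371281071782875 66.3414339059648 yaw 71.09234402280875
t: 35.4
eef_pos: [576.6, 289.0, 284.8]
tcp_rot: [-3.141, 0.001, 1.242]
ft_force: [0.2, 0.3, -0.2]
opening: 0.004
[576.51995325 288.24604252 284.89786655]
w15 py flap 0
w15 py wall 43 z 12.0 15.0 lean deg (outwards at bottom +) -23.3 out at z50 14.7
box frame -0.4439208460107622 152.63131120384978 yaw 71.13282916766892
```

View pics/w15.png

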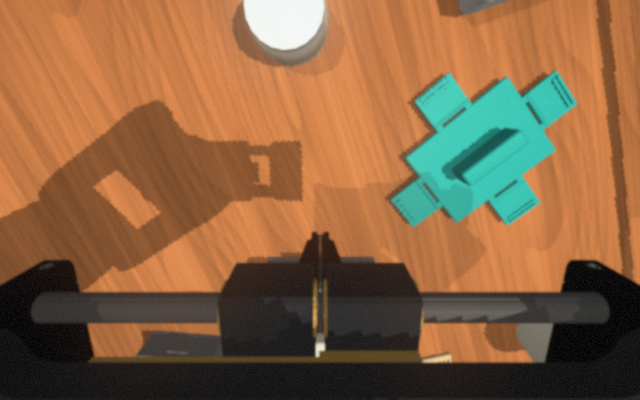

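```bash
python3 -m inch '{"hand":[0,0,0,0,0,0,0,0,0,0,0,0],"delta_pos":[[0,0,0],[0,0,0],[0,0,0],[0,0,0],[0,0,0],[0,0,0],[0,0,0],[0,0,0],[0,0,0],[0,0,0],[0,0,0],[0,0,0]],"turn":[-0.143,-0.143,-0.143,-0.143,-0.143,-0.143,-0.143,-0.143,-0.143,-0.143,-0.143,0]}'
python3 -c "
from flap import *
snap('wrist','w16');flap('w16','py')"
python3 -m inch '{"hand":[0,0,0,0,0,0,0,0,0,0],"delta_pos":[[0,-4,0],[0,-4,0],[0,-4,0],[0,-4,0],[0,-4,0],[0,-4,0],[0,-4,0],[0,-3.5,0],[0,0,0],[0,0,0]],"turn":[0,0,0,0,0,0,0,0,0,0]}'
python3 -c "
from flap import *
snap('wrist','w17');flap('w17','ny')
C=np.array([527.5,143.7]);a=np.radians(-18.9)
for f in('w16','w17'):
    X=cloud(f);d=X[...,:2]-C;x=d[...,0]*np.cos(a)+d[...,1]*np.sin(a);y=-d[...,0]*np.sin(a)+d[...,1]*np.cos(a);z=X[...,2]
    m=(np.abs(z-70)<4)&(abs(x)<60)&(abs(y)<45);A=np.c_[x[m],y[m],np.ones(m.sum())];q=np.linalg.lstsq(A,z[m],rcond=None)[0]
    b=(np.abs(z-101)<4)&(abs(x)<45)&(abs(y)<20);print(f,np.degrees(q[:2]).round(2),q[2],rect(np.c_[x[b],y[b]]))
a=cv2.imread('pics/w16.png');b=cv2.imread('pics/w17.png')
cv2.imwrite('pics/c17.png',np.hstack([cv2.resize(a[80:280,80:280],None,fx=2,fy=2),cv2.resize(b[80:280,360:560],None,fx=2,fy=2)]))"
```

```text
t: 36.65
eef_pos: [576.8, 287.2, 285.3]
tcp_rot: [-3.141, -0.0, 2.815]
ft_force: [-0.3, 0.5, -0.3]
opening: 0.005
w16 py flap 312 z 34.0 60.0 lean deg (outwards at bottom +) 2.9 out at z50 4.6
w16 py wall 847 z 12.0 60.0 lean deg (outwards at bottom +) -0.0 out at z50 -0.3
t: 37.7
eef_pos: [475.4, -10.9, 285.5]
tcp_rot: [3.141, 0.0, 2.809]
ft_force: [-0.3, 0.2, -1.0]
opening: 0.001
w17 ny flap 331 z 34.0 60.0 lean deg (outwards at bottom +) 2.8 out at z50 9.1
w17 ny wall 916 z 12.0 60.0 lean deg (outwards at bottom +) -0.0 out at z50 -0.3
w16 [ 0.01 -0.01] 69.45241901206715 [array([-3.77, -1.71]), array([18.47, 69.69]), np.float64(89.82)]
w17 [-0.01 -0.01] 69.43704624520005 [array([-3.28, -2.56]), array([69.24, 18.53]), np.float64(0.16)]
```

View pics/c17.png

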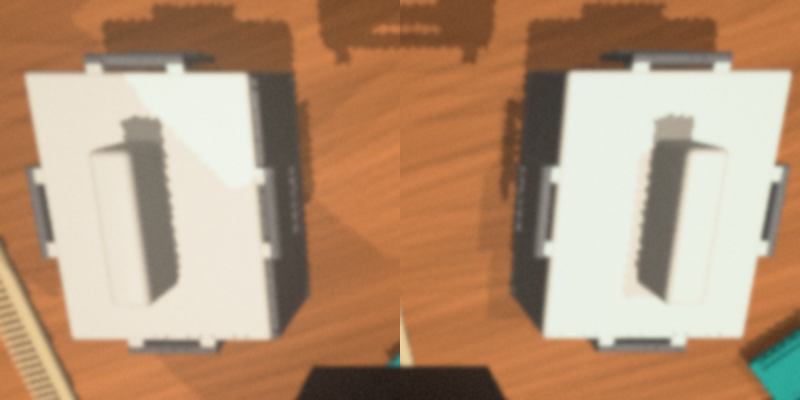

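All four flaps now read the same 2.4–3° lean, which points to a common systematic offset (the serrated end) at the stop. The lid is level but sits about 2 mm toward -x,-y within its play. There is time to nudge it back to centre gently through the shut clips.

```bash
python3 box.py; python3 -m inch '{"hand":[0,0,0,0,0,0,0,0,0],"delta_pos":[[0,3.8,0],[0,3.8,0],[0,0,4],[0,0,4.5],[0,0,4.5],[0,0,3],[0,0,1.2],[0,0,0],[0,0,0]],"turn":[0,0,0,0,0,0,0,0,0]}'; python3 box.py
```

```text
box frame 0.7384445174702279 -162.50256312676703 yaw 161.03152919947576
t: 38.65
eef_pos: [500.5, 62.1, 114.2]
tcp_rot: [3.141, 0.001, 2.814]
ft_force: [0.8, 0.3, 0.7]
opening: 0.003
box frame 0.877945455956727 -85.9593788386203 yaw 161.2299564727811
```

```bash
python3 -m inch '{"hand":[0,0,0,0,0,0,0],"delta_pos":[[0,0.5,0],[0,0.5,0],[0,0.4,0],[0,0.3,0],[0,0.3,0],[0,0,0],[0,0,0]],"turn":[0,0,0,0,0,0,0]}'; python3 box.py; python3 -m inch '{"hand":[0,0,0,0,0,0,0,0,0,0],"delta_pos":[[0,-1.5,0],[0,0,-4.5],[0,0,-4.5],[3.4,2.7,0],[3.4,2.7,0],[3.4,2.7,0],[0,0,4.5],[0,0,4.5],[0,0,0],[0,0,0]],"turn":[0,0,0,0,0,0,0,0,0,0]}'; python3 box.py
```

```text
t: 39.35
eef_pos: [506.3, 80.6, 113.2]
tcp_rot: [3.141, -0.0, 2.814]
ft_force: [-0.2, 0.1, -0.4]
opening: 0.004
box frame 0.4008590962181664 -66.56553963901466 yaw 161.21822912743002
t: 40.35
eef_pos: [431.0, 175.2, 113.5]
tcp_rot: [-3.141, -0.002, 2.813]
ft_force: [-0.2, -0.8, -0.0]
opening: 0.003
box frame -101.52627546067573 -1.4141627042030365 yaw 161.18241624285483
```

```bash
python3 -m inch '{"hand":[0,0,0,0,0,0,0],"delta_pos":[[-0.5,0,0],[-0.5,0,0],[-0.4,0,0],[-0.25,0,0],[-0.2,0,0],[0,0,0],[0,0,0]],"turn":[0,0,0,0,0,0,0]}'; python3 box.py; python3 -m inch '{"hand":[0,0,0,0,0,0,0,0,0],"delta_pos":[[1.8,0,0],[0,0,-4.5],[0,0,-4.5],[0,0,-4.5],[0,0,-3.5],[-4,0,0],[-4,0,0],[0,0,0],[0,0,0]],"turn":[0,0,0,0,0,0,0,0,0]}'
python3 -c "
from flap import *
snap('wrist','w18')
C=np.array([527.5,143.7]);a=np.radians(-18.9)
for f in('w18',):
    X=cloud(f);d=X[...,:2]-C;x=d[...,0]*np.cos(a)+d[...,1]*np.sin(a);y=-d[...,0]*np.sin(a)+d[...,1]*np.cos(a);z=X[...,2]
    m=(np.abs(z-70)<4)&(abs(x)<60)&(abs(y)<45);A=np.c_[x[m],y[m],np.ones(m.sum())];q=np.linalg.lstsq(A,z[m],rcond=None)[0]
    b=(np.abs(z-101)<4)&(abs(x)<45)&(abs(y)<20);print(f,np.degrees(q[:2]).round(2),q[2],rect(np.c_[x[b],y[b]]))
"; python3 box.py
```

```text
t: 41.05
eef_pos: [448.7, 169.9, 113.2]
tcp_rot: [3.141, 0.0, 2.814]
ft_force: [-0.6, 0.1, -0.1]
opening: 0.001
box frame -83.06799713593459 -0.7410982767216296 yaw 161.21950189037776
t: 41.95
eef_pos: [507.3, 149.6, 282.7]
tcp_rot: [-3.141, -0.001, 2.813]
ft_force: [-0.2, -0.1, -0.6]
opening: 0.004
w18 [-0.02 -0.01] 69.54039391864887 [array([-11.23,  -0.07]), array([49.32, 17.78]), np.float64(0.73)]
box frame -21.67604233995839 -0.8545829696168799 yaw 161.20518889521088
```

View pics/w18.png

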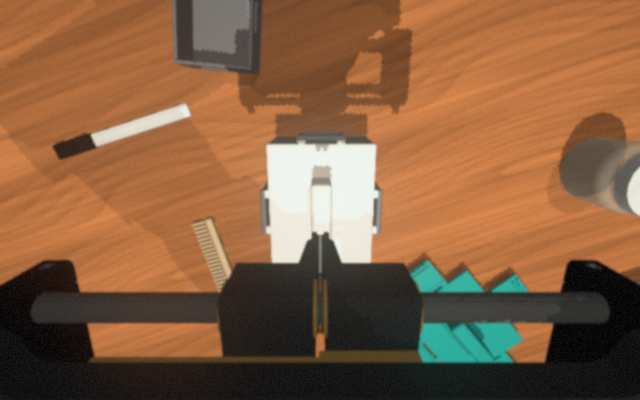

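The lid is level and centred within about 1 mm, the clips are down at (320,138), (265,208) and (377,208), and the tool hangs free well above. Handing in.

```bash
python3 -c "
from cell import ticket
print(ticket.job_done())"
```

```text
the job is handed in; nothing more can be done
None
```

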